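# Hook an oven-hinge spring onto its anchor post with a spring puller

## Robot

A 6-joint arm with a two-finger parallel gripper is mounted at the origin on the work surface. World frame = base frame: x ahead of the robot, y to its left, z up, the work surface at z = 0. Lengths are in m, angles in rad, forces in N, time in s.
With the tool pointing down it reaches from about 0.35 to 0.725 m from the base axis. Payload 6 kg.
Tool frame: the origin (TCP) lies on the centre line of the jaws, within the pads' length; the fingertips stand 11 mm ahead of it and the grasp point (between the pads) lies 8 mm behind it; z points along the fingers, y is the direction in which the jaws open and shut (so a half turn about z gives the same grasp; the last joint's range is limited). The gripper opens to 85 mm and grips with 20 to 120 N. Pads are 22 mm wide; open, the fingers measure 114 mm over their backs; the gripper's body (76 mm by 85 mm) begins 54 mm behind the grasp point. The pads swing forward as they close: fully open they stand 13 mm farther back than shut.
Start: joints at [-0.776, 0.04, 0.085, 0, -1.615, -0.334], TCP at [0.267, -0.537, 0.242] pointing down, gripper open.
Joint ranges: [-2.56, 2.56], [-1.29, 2.01], [-1.08, 1.49], [-3.29, 1.98], [-2.81, -0.18], [-2.99, 2.99]. Speed limits (rad/s): [2.57, 2.57, 3.01, 3.14, 3.14, 3.14].

## Interface

Orientations are given as a unit quaternion [x, y, z, w].
In Python, from plant import env gives the robot as it stands.
- The arm moves only by the tool carry_out, never from a script. Its argument "steps" is a list of rows, each an object with "offset": the shift along the tool's x, y, z in m, a list of three; "delta_rot": the turn, a rotation vector about the tool's x, y, z in rad, a list of three; "gripper": the finger opening in m, from 0 to 0.0854. In form: [{"offset": [dx, dy, dz], "delta_rot": [rx, ry, rz], "gripper": gripper}, ...]. A call has exactly 10 rows; each row is the pose to reach, as a shift and turn from the pose commanded when the call began, along the tool's axes at that moment; what a row does not reach only later rows make up. A row lasts 1/12 s, in which the tool goes at most 41.7 mm and 7.16 degrees, less where a joint would pass 70% of its speed; a pose out of reach is approached as far as the arm can. A call with a gripper value outside its range is refused whole. The fingers move at their own pace and stop on an object; the grip force is fixed at half the most. Time passes only in rows, so rows that repeat a pose let the fingers close, or fill a call up. It gives the time, the measured TCP pose, the force and the opening at its end, in the units of the state.
- env.read_state(): the state, without advancing time (a new reading comes with each control period).
- env.snapshot(name): name is "scene" or "top"; returns the picture (420x560x3 uint8, red, green, blue); there is no depth.
- env.get_calibration(name): a dict with "vfov" (degrees; the focal length in pixels is half the picture's height over the tangent of half this angle, whatever the lens; pixels are square), "cx", "cy" (the principal point, pixels), "view" (4x4, takes a point from world to camera coordinates). Camera axes: x right, y down, z forward; pixel columns grow to the right and rows downward; lengths in m; the calibration is good to about 2 mm. A picture is of the moment at which its call begins. get_calibration takes no time and is no camera call.
- env.finish_job(): hands the job in, once; it reports no verdict.
The state is a dict: "t": time; "q": joint angles; "qd": joint speeds; "joint_torque": joint torques, N m; "tcp_pos": TCP position; "ee_rot": TCP orientation; "ft_force": force on the tool from outside, world axes, zero at the start; "torque": the same for the moment, N m; "grip_width": finger opening in m.
Only numpy, scipy, OpenCV 4.12 (cv2) and the standard library are available. Lean on these libraries where they do the work, as an engineer would, in place of code of your own. Each camera call takes 0.05 s, during which the arm holds its last target.

## Task

The oven-door hinge on the repair board needs its tension spring hooked up: with the pin of the spring puller in the pull eye, never with the fingers, draw the spring's hook end out past the anchor post on the side where the spring now lies, bring it sideways against the post and ease it back until the hook holds the post and the puller is slack in the eye. Only then lift the puller out; do not overstretch the spring, force anything or let it snap back. Finally lay the puller flat on the bare counter clear of the board, and leave the screwdriver, ramekin and jar alone.

Things in the scene. Friction and masses are not known exactly. Their poses are not given: they have to be found in the camera images.
- unit: oven-door hinge unit: wooden board 220 x 110 x 18 mm fixed on the counter, under a steel plate (top at z = 21 mm). Origin: centre of the board's underside; x along the board from the spring's pivot (upright pin at x = -65, y = 0 mm) to the anchor post, z up. Beyond the pivot a slanting hinge arm rises to z = 100 mm (x from -175 to -75 mm).
- spring: tension spring, coils 14 mm wide, with its hook end. Origin on its pivot, 46 mm above the counter; x along the spring to the hook, z up. It swings level about the pivot (slight friction, stays where left) and draws out along x; it cannot be lifted or tipped. At the start: unstretched, swung 0.22 to 0.38 rad to the unit's +y side.
- spring_end (a joint): how far the spring is drawn out, m: 0 relaxed. It pulls back with about 2 N + 260 N/m x this value. Hooked on the post it reads 0.032 to 0.048, depending on where the post is clamped. The hook's tip clears the post about 12 mm beyond that, so by 0.060 at the latest; over 0.070 is overstretched.
- hook_cup (a point): centre of the hook's cup, 96 mm from the pivot when relaxed; axes as the spring. The hook is a level J of 5 mm wire: shank along y = +9 mm (x -34 to 0), a bend of inner radius 6.5 mm round the +x side, then the tip. The post enters behind the tip, from the -y side, and is held in the bend, 1.5 mm beyond this point. The shank meets the post with this point 1.5 mm to its -y side.
- pull_eye (a point): centre of the round pull eye, a level ring beyond the hook (18 mm along x from hook_cup), hole 9 mm in diameter, wire 4 mm thick, for the puller's pin; hole axis upright; open below for 20 mm or more.
- puller: spring puller lying on the counter: a wooden handle 90 long (x), 20 wide (y), 34 mm high (z), a 6 mm steel shank that runs on along +x at z = 27 mm up to x = 105 mm, and there a pin 5 mm in diameter pointing straight down. Origin: centre of the handle's underside. About 0.25 kg. Grip the handle across its width.
- puller_pin (a point): lower end of the puller's pin, 105 mm from the origin along the puller's x, 1.5 mm above its underside. The pin's last 5 mm are a slim nose 2.4 mm in diameter; above a round shoulder it is 5 mm in diameter for 16 mm, so this point must go about 12 mm below the eye for a sure hold.
- screwdriver: bystander: screwdriver lying on the counter; origin on its underside.
- ramekin: bystander: white ceramic ramekin, 84 mm wide, 50 mm high; origin at the centre of its underside.
- jar: bystander: glass jar with a metal lid, 60 mm wide, 85 mm high; origin at the centre of its underside.
- hook_tip (a point): the hook's tip: centre of the wire's round end (5 mm thick), at x = -3, y = -9 mm from hook_cup. To pass behind the post it must be drawn out 7.5 mm or more beyond the post's axis.
- slot (a point): middle of the anchor post's adjuster slot, on the unit (x = 72.5, y = 0 mm), at the height of the spring's axis (46 mm); axes as the unit. The anchor post, an upright steel pin 10 mm in diameter with a head 16 mm wide (51 to 56 mm up), is clamped up to 8 mm to either side of this point along x: not measured, find it by feel or by eye. It does not give.
There are look-alikes about, which are no part of the job. What is shaped like the puller but orange is not meant.

How it is judged:
On the way, in this order (a step that is already met when the one before it is completed fails the run):
1. the puller's pin is in the pull eye and draws the spring out (over 30 mm, pulling with over 3 N) (value of joint spring_end above 0.03 m and contact force between puller and spring above 3 N and horizontal distance between puller_pin and pull_eye below 0.008 m), for 0.1 s.
2. the hook holds on the post and the puller, its pin still in the eye, is slack (under 3 N) (value of joint spring_end between 0.028 and 0.052 m and y of hook_cup in the frame of unit between -0.004 and 0.004 m and contact force between spring and unit above 5 N and contact force between puller and spring below 3 N and z of puller_pin in the frame of spring below -0.002 m and horizontal distance between puller_pin and pull_eye below 0.008 m), for 0.2 s.
At the end, for the whole second after the job is handed in: The hook holds the anchor post by itself: the spring is drawn out 28 to 52 mm, the hook's cup is within 4 mm of the board's middle line and presses on the post with over 5 N. The puller lies flat (within 0.15 rad) and still on the counter, not touching the board or the spring (value of joint spring_end between 0.028 and 0.052 m and y of hook_cup in the frame of unit between -0.004 and 0.004 m and contact force between spring and unit above 5 N and height (world z) of puller between -0.004 and 0.006 m and angle between puller's own z axis and vertical below 0.15 rad and linear speed of puller below 0.02 m/s and contact force between puller and unit below 0.1 N).
It fails at once if the spring is overstretched (over 70 mm) (value of joint spring_end above 0.07 m).
It fails at once if the drawn-out spring snaps back (over 1 m/s) (velocity of joint spring_end below -1 m/s and value of joint spring_end above 0.008 m).
It fails at once if something is forced or slammed: over 28 N between puller and spring, or between the board or post and either of them (contact force between puller and spring above 28 N or contact force between any of spring, puller and unit above 28 N).
It fails at once if the fingers handle the spring (contact force between the fingers and spring above 1 N).
It fails at once if a bystander is disturbed (moved over 20 mm) (distance of any of screwdriver, ramekin, jar from where it was at the start of the episode above 0.02 m).
It also fails if it takes over 72 s, if anything falls off the work surface, if the arm or the gripper's body presses on something with over 40 N, if the wrist force passes 120 N, or if a joint passes its speed limit or range.

## Working session

There is one attempt and no reset: what is moved stays moved. The work goes in short steps, Python scripts to look and compute and a tool call to move; the robot and the scene stay as the last step left them, time stands still between calls to the robot, and variables do not carry over. Pictures are saved under pics/ and viewed, and the job is handed in when it is done.

Besides the shell and the picture viewer there is one more tool, called after "Call:" by a JSON object that holds its "fn" and its "kwargs", one argument or row to a line. carry_out: Moves the arm, as the interface text tells. Its arguments: {"type":"object","properties":{"steps":{"type":"array"}},"required":["steps"]}

```bash
ls; mkdir -p pics; python3 - <<'E'
from plant import env
import cv2
print(env.read_state())
for n in("scene","top"):
    c=env.get_calibration(n);print(n,c)
    im=env.snapshot(n);cv2.imwrite(f"pics/{n}0.png",im[:,:,::-1])
E
```

```text
pics
{'t': 0.0, 'q': array([-7.76318488e-01,  4.07804123e-02,  8.38126837e-02, -4.91526895e-04,
       -1.61549887e+00, -3.33685434e-01]), 'qd': array([-0.00130203,  0.00027215, -0.00109932, -0.00053657,  0.00139045,
       -0.00076043]), 'joint_torque': array([ 1.18517219e-03, -3.68200171e+01,  3.47405148e+01,  6.93245709e+00,
       -5.42915164e-03,  9.75782996e-05]), 'tcp_pos': array([ 0.26673021, -0.53710265,  0.24129221]), 'ee_rot': array([-2.28373681e-01,  9.73573163e-01,  8.37023696e-04, -2.39006134e-04]), 'ft_force': array([0.64467136, 0.01943785, 0.40359692]), 'torque': array([ 0.03302519,  0.03592204, -0.01058284]), 'grip_width': 0.08542127440122327}
scene {'vfov': 56.22688745696043, 'cx': 283.47406082367513, 'cy': 206.30831909128207, 'view': array([[ 0.4313745 ,  0.90206636,  0.01386804, -0.29527385],
       [ 0.62032567, -0.28541257, -0.73057219, -0.35377719],
       [-0.65506648,  0.32375291, -0.68269463,  1.25142605],
       [ 0.        ,  0.        ,  0.        ,  1.        ]])}
top {'vfov': 53.40775902392341, 'cx': 280.46423386182596, 'cy': 210.42758656690916, 'view': array([[-0.02953251, -0.99910534, -0.03027118,  0.06929047],
       [-0.99943752,  0.02999664, -0.01499487,  0.60853756],
       [ 0.01588949,  0.02981132, -0.99942924,  0.96566743],
       [ 0.        ,  0.        ,  0.        ,  1.        ]])}
```

View pics/scene0.png

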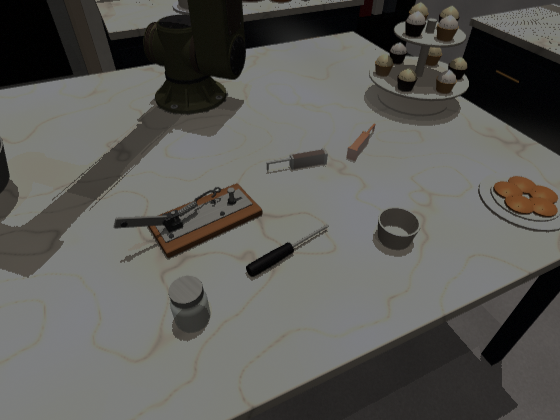

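View pics/top0.png

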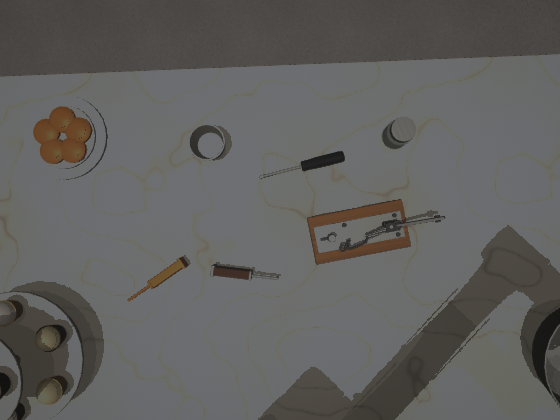

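```bash
cat > h.py <<'E'
import numpy as np, cv2
from plant import env
def K(n):
    c=env.get_calibration(n); f=210/np.tan(np.radians(c['vfov']/2))
    return f,c['cx'],c['cy'],np.array(c['view'])
def unproj(n,u,v,z):
    f,cx,cy,V=K(n); R=V[:3,:3];t=V[:3,3]
    d=R.T@np.array([(u-cx)/f,(v-cy)/f,1]); o=-R.T@t
    return o+d*(z-o[2])/d[2]
def proj(n,p):
    f,cx,cy,V=K(n); q=V[:3,:3]@np.asarray(p)+V[:3,3]
    return np.array([cx+f*q[0]/q[2],cy+f*q[1]/q[2]])
def crop(im,name,u0,v0,w,h,s,pts=[]):
    c=im[v0:v0+h,u0:u0+w,::-1].astype(float)
    c=np.clip(c/np.percentile(c,99)*235,0,255).astype(np.uint8)
    c=np.clip(255*(c/255.)**0.7,0,255).astype(np.uint8)
    c=cv2.resize(c,None,fx=s,fy=s,interpolation=cv2.INTER_CUBIC)
    for (u,v) in pts: cv2.drawMarker(c,(int((u-u0+.5)*s),int((v-v0+.5)*s)),(0,255,0),cv2.MARKER_CROSS,10,1)
    for u in range((u0+9)//10*10,u0+w,10): cv2.line(c,(int((u-u0+.5)*s),0),(int((u-u0+.5)*s),8 if u%50 else 20),(0,0,255),1)
    for v in range((v0+9)//10*10,v0+h,10): cv2.line(c,(0,int((v-v0+.5)*s)),(8 if v%50 else 20,int((v-v0+.5)*s)),(0,0,255),1)
    cv2.imwrite(f"pics/{name}.png",c)
E
python3 - <<'E'
from h import *
t=cv2.imread("pics/top0.png")[:,:,::-1];s=cv2.imread("pics/scene0.png")[:,:,::-1]
crop(t,"t_a",200,190,100,75,8)
crop(t,"t_b",300,190,150,80,5)
crop(s,"s_a",250,140,90,60,8)
crop(s,"s_b",110,175,160,85,5)
E
```

```text
(no output)
```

View pics/t_a.png

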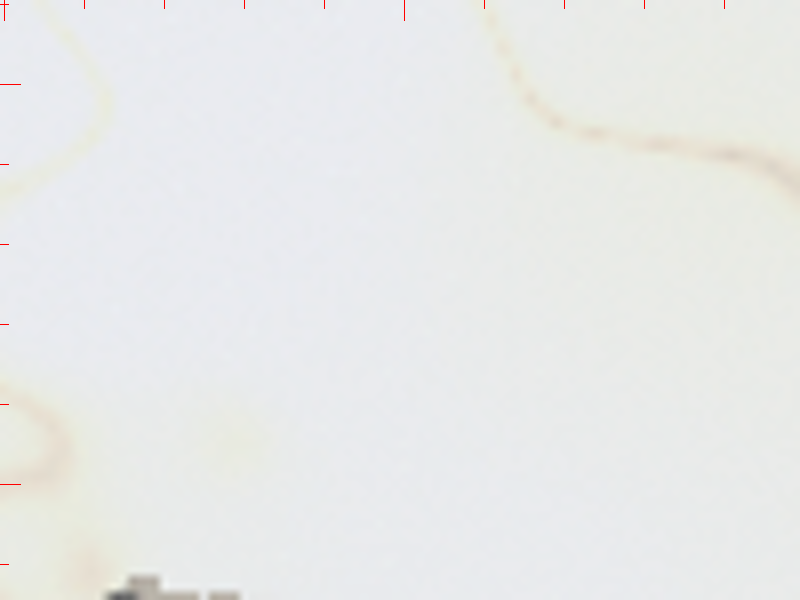

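View pics/t_b.png

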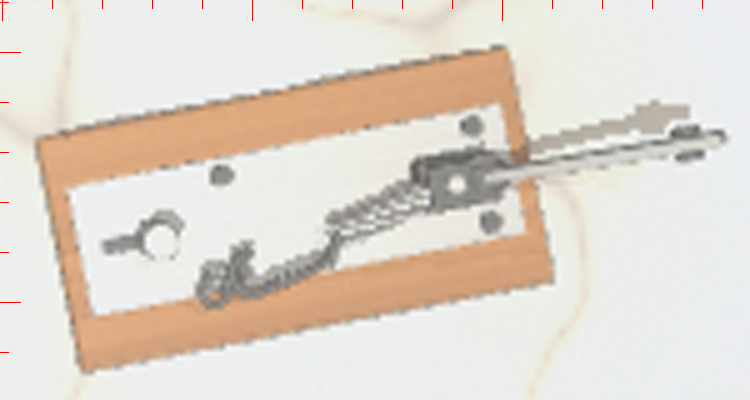

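View pics/s_a.png

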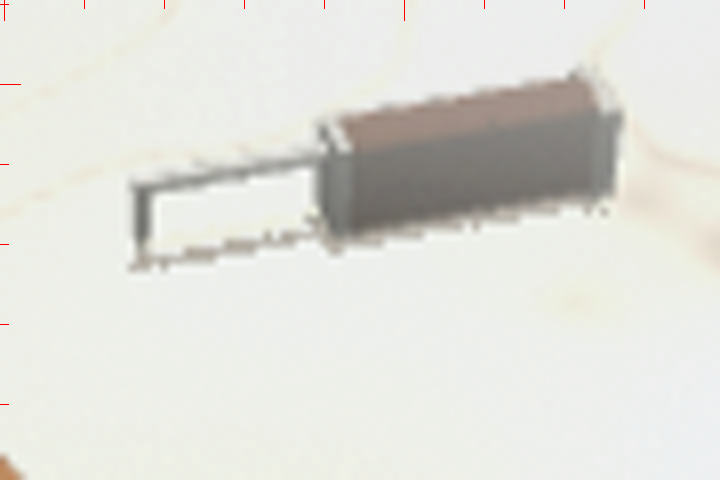

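View pics/s_b.png

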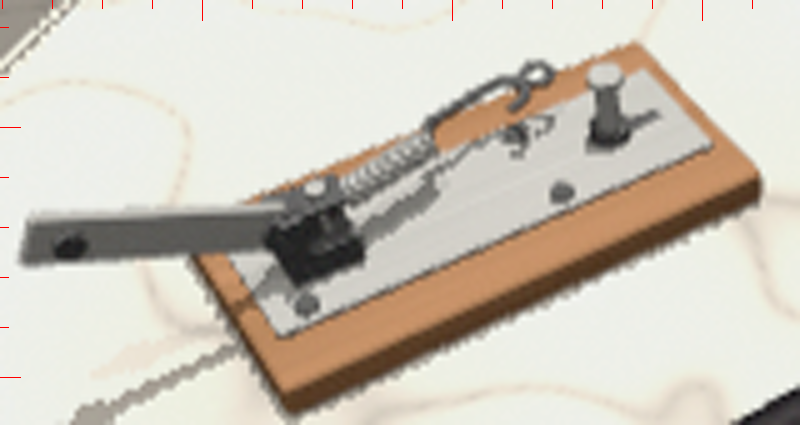

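```bash
python3 - <<'E'
from h import *
t=cv2.imread("pics/top0.png")[:,:,::-1]
crop(t,"t_a2",200,245,100,45,8)
from scipy.optimize import least_squares
obs=[("top",(306.9,217.1),(110,-55,18)),("top",(316.3,264.1),(110,55,18)),("top",(400.1,198.7),(-110,-55,18)),("top",(409.9,245.9),(-110,55,18)),
("scene",(235.9,183.1),(110,55,18)),("scene",(261.5,210.5),(110,-55,18)),("scene",(167.1,253.1),(-110,-55,18)),("scene",(147.5,225.1),(-110,55,18))]
def U(p,q):
    c,s=np.cos(p[2]),np.sin(p[2]); q=np.array(q)/1000
    return np.array([p[0]+c*q[0]-s*q[1],p[1]+s*q[0]+c*q[1],q[2]])
def res(p,o=obs): return np.concatenate([proj(n,U(p,q))-np.array(px) for n,px,q in o])
for o in (obs,obs[:4],obs[4:]):
    r=least_squares(res,[.5,-.1,1.7],kwargs=dict(o=o)); print(r.x,np.round(r.fun,1).tolist())
p=least_squares(res,[.5,-.1,1.7]).x
def inU(p,w):
    c,s=np.cos(p[2]),np.sin(p[2]);d=np.array(w[:2])-p[:2]
    return np.round(1000*np.array([c*d[0]+s*d[1],-s*d[0]+c*d[1]]),1)
for nm,n,px,z in [("post","top",(331.5,237.5),.056),("post","scene",(230.5,189.1),.056),("eye","top",(341.9,247.1),.046),("eye","scene",(216.9,189.5),.046),("piv","top",(390.9,226.3),.055)]:
    w=unproj(n,*px,z); print(nm,n,w,inU(p,w))
E
```

```text
[ 0.56016379 -0.12534303  1.7484573 ] [-0.9, -0.8, -0.3, -0.7, 0.5, -2.2, 1.0, -2.1, 0.5, -1.6, 1.1, -2.3, -0.6, 0.3, -2.7, -5.1]
[ 0.55684928 -0.12509729  1.7370418 ] [-0.8, 0.1, -0.8, 0.3, 0.8, -0.3, 0.7, -0.1]
[ 0.56572073 -0.12599075  1.76170466] [0.4, -0.3, 1.7, -1.1, 0.4, 2.8, -2.5, -2.7]
post top [ 0.54674658 -0.06065815  0.056     ] [66.   1.8]
post scene [ 0.54944973 -0.06081811  0.056     ] [65.4 -0.9]
eye top [ 0.5243245  -0.08386445  0.046     ] [47.2 27.9]
eye scene [ 0.52716907 -0.08456083  0.046     ] [46.  25.3]
piv top [ 0.56754812 -0.19109865  0.055     ] [-66.    4.4]
```

View pics/t_a2.png

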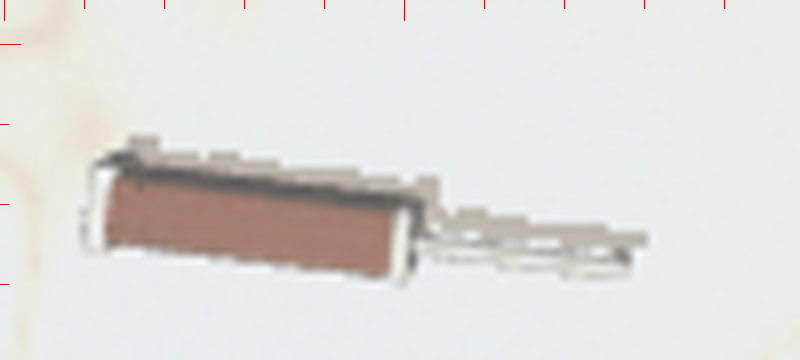

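```bash
python3 - <<'E'
from h import *
def T(x,y): return (200+x/8-.5,245+y/8-.5)
for nm,px,z in [("cen",T(250,226),.034),("lefttop",T(88,206),.034),("righttop",T(410,246),.034),("shank end",T(630,264),.030)]:
    print(nm,unproj("top",*px,z))
def S(x,y): return (250+x/8-.5,140+y/8-.5)
for nm,px,z in [("A near top",S(340,150),.034),("A bot",S(340,237),.0),("B near top",S(612,115),.034),("B bot",S(612,197),.0),("pin bottom",S(142,243),.0015),("pin top",S(142,185),.030),("far A top",S(325,122),.034),("far B top",S(580,75),.034)]:
    print(nm,unproj("scene",*px,z))
p=[0.55685,-.1251,1.737]
c,s=np.cos(p[2]),np.sin(p[2])
def W(x,y): return np.array([p[0]+c*x-s*y,p[1]+s*x+c*y])
print("post", (W(.0725,0)))
E
```

```text
cen [0.47234816 0.16689725 0.034     ]
lefttop [0.47917098 0.21278268 0.034     ]
righttop [0.46556093 0.1217207  0.034     ]
shank end [0.45835404 0.05991053 0.03      ]
A near top [0.47800987 0.1211669  0.034     ]
A bot [0.47749177 0.12251415 0.        ]
B near top [0.49648615 0.20566886 0.034     ]
B bot [0.49478157 0.21009641 0.        ]
pin bottom [0.45648888 0.06452448 0.0015    ]
pin top [0.46433736 0.0615034  0.03      ]
far A top [0.46313752 0.12342906 0.034     ]
far B top [0.4737163  0.20729779 0.034     ]
post [ 0.54485563 -0.05359905]
```

```bash
cat >> h.py <<'E'
from scipy.spatial.transform import Rotation as Ro
def down(yaw):  # tool x at world angle yaw, z down
    c,s=np.cos(yaw),np.sin(yaw)
    return Ro.from_matrix(np.array([[c,s,0],[s,-c,0],[0,0,-1]]))
def plan(pos,yaw,frompos=None,fromR=None):
    st=env.read_state()
    p0=st['tcp_pos'] if frompos is None else np.array(frompos)
    R0=Ro.from_quat(st['ee_rot']) if fromR is None else fromR
    off=R0.inv().apply(np.array(pos)-p0); dr=(R0.inv()*down(yaw)).as_rotvec()
    print("off",np.round(off,4).tolist(),"rot",np.round(dr,4).tolist())
def st():
    s=env.read_state(); R=Ro.from_quat(s['ee_rot']).as_matrix()
    print("t",round(s['t'],2),"tcp",np.round(s['tcp_pos'],4),"yaw",round(float(np.arctan2(R[1,0],R[0,0])),4),"zax",np.round(R[:,2],3),"F",np.round(s['ft_force'],2),"M",np.round(s['torque'],2),"w",round(float(s['grip_width']),4),"q",np.round(s['q'],2))
E
python3 -c "
from h import *
plan([.473,.167,.14],-1.72)"
```

```text
off [-0.4979, 0.5388, 0.1022] rot [0.0016, 0.0006, -0.9608]
```

Call:
{"fn": "carry_out", "kwargs": {
  "steps": [
    {"offset": [-0.04,0.04,0],"delta_rot": [0,0,-0.1],"gripper": 0.07},
    {"offset": [-0.08,0.08,0],"delta_rot": [0,0,-0.2],"gripper": 0.06},
    {"offset": [-0.498,0.539,0.102],"delta_rot": [0.0016,0.0006,-0.96],"gripper": 0.06},
    {"offset": [-0.498,0.539,0.102],"delta_rot": [0.0016,0.0006,-0.96],"gripper": 0.06},
    {"offset": [-0.498,0.539,0.102],"delta_rot": [0.0016,0.0006,-0.96],"gripper": 0.06},
    {"offset": [-0.498,0.539,0.102],"delta_rot": [0.0016,0.0006,-0.96],"gripper": 0.06},
    {"offset": [-0.498,0.539,0.102],"delta_rot": [0.0016,0.0006,-0.96],"gripper": 0.06},
    {"offset": [-0.498,0.539,0.102],"delta_rot": [0.0016,0.0006,-0.96],"gripper": 0.06},
    {"offset": [-0.498,0.539,0.102],"delta_rot": [0.0016,0.0006,-0.96],"gripper": 0.06},
    {"offset": [-0.498,0.539,0.102],"delta_rot": [0.0016,0.0006,-0.96],"gripper": 0.06}
  ]
}}

```text
t: 0.93
tcp_pos: [0.3842, -0.14, 0.1903]
ee_rot: [-0.653, 0.758, -0.001, 0.0]
ft_force: [1.6, 0.4, 0.1]
grip_width: 0.0598
```

```bash
python3 -c "
from h import *
st();plan([.473,.167,.14],-1.72)"
```

```text
t 0.93 tcp [ 0.3842 -0.14    0.1903] yaw -1.7198 zax [ 0.001 -0.001 -1.   ] F [1.63 0.41 0.12] M [-0.06 -0.17  0.02] w 0.0598 q [ 0.15 -0.5  -0.46  0.   -1.61 -0.3 ]
off [-0.3168, -0.0421, 0.0501] rot [-0.0016, -0.0007, 0.0002]
```

Call:
{"fn": "carry_out", "kwargs": {
  "steps": [
    {"offset": [-0.317,-0.042,0.05],"delta_rot": [-0.0016,-0.0007,0],"gripper": 0.06},
    {"offset": [-0.317,-0.042,0.05],"delta_rot": [-0.0016,-0.0007,0],"gripper": 0.06},
    {"offset": [-0.317,-0.042,0.05],"delta_rot": [-0.0016,-0.0007,0],"gripper": 0.06},
    {"offset": [-0.317,-0.042,0.05],"delta_rot": [-0.0016,-0.0007,0],"gripper": 0.06},
    {"offset": [-0.317,-0.042,0.05],"delta_rot": [-0.0016,-0.0007,0],"gripper": 0.06},
    {"offset": [-0.317,-0.042,0.05],"delta_rot": [-0.0016,-0.0007,0],"gripper": 0.06},
    {"offset": [-0.317,-0.042,0.05],"delta_rot": [-0.0016,-0.0007,0],"gripper": 0.06},
    {"offset": [-0.317,-0.042,0.05],"delta_rot": [-0.0016,-0.0007,0],"gripper": 0.06},
    {"offset": [-0.317,-0.042,0.05],"delta_rot": [-0.0016,-0.0007,0],"gripper": 0.06},
    {"offset": [-0.317,-0.042,0.05],"delta_rot": [-0.0016,-0.0007,0],"gripper": 0.06}
  ]
}}

```text
t: 1.77
tcp_pos: [0.4728, 0.1662, 0.1389]
ee_rot: [-0.653, 0.757, 0.0, -0.002]
ft_force: [0.9, -0.0, -0.8]
grip_width: 0.06
```

```bash
python3 -c "
from h import *
st();plan([.473,.167,.016],-1.72)
a=env.snapshot('top');b=env.snapshot('scene')
cv2.imwrite('pics/top1.png',a[:,:,::-1]);cv2.imwrite('pics/sc1.png',b[:,:,::-1])
crop(a,'t1',300,180,120,90,6);crop(b,'s1',230,60,130,120,5,[proj('scene',env.read_state()['tcp_pos'])])
"
```

```text
t 1.77 tcp [0.4728 0.1662 0.1389] yaw -1.7185 zax [-0.003 -0.002 -1.   ] F [ 0.9  -0.02 -0.81] M [-0.06 -0.01 -0.02] w 0.06 q [ 0.74 -0.21 -0.34 -0.   -1.45 -0.89]
off [-0.0011, -0.0004, 0.1229] rot [0.0028, -0.0026, 0.0015]
```

View pics/t1.png

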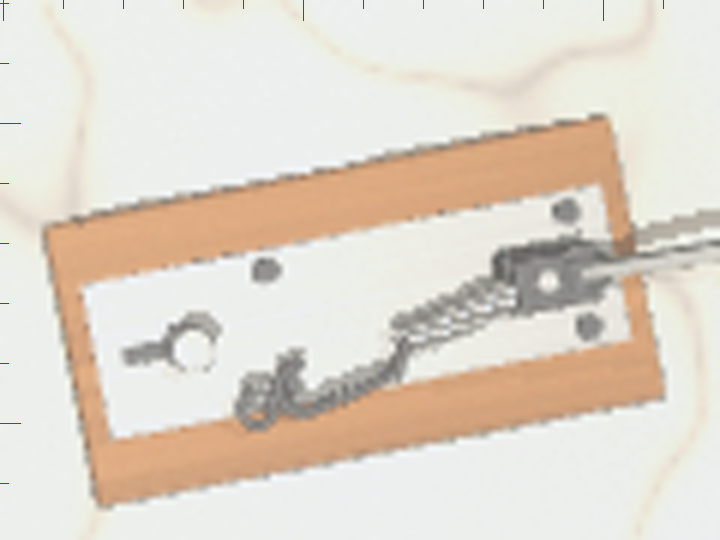

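View pics/s1.png

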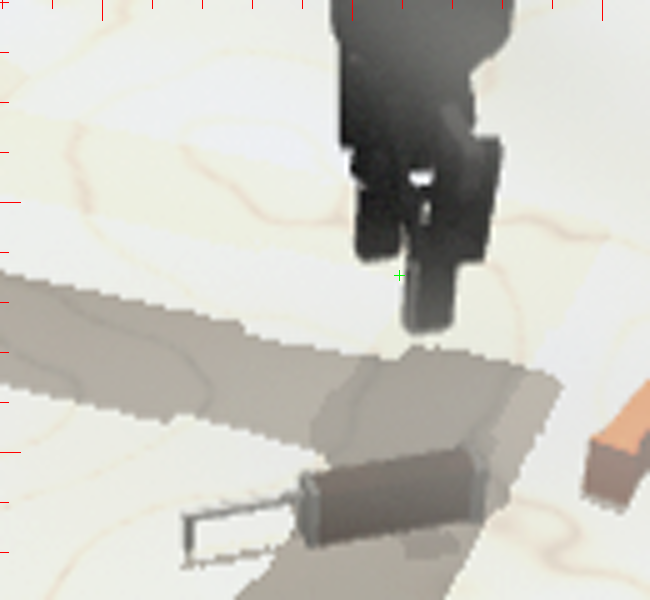

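Call:
{"fn": "carry_out", "kwargs": {
  "steps": [
    {"offset": [-0.001,0,0.03],"delta_rot": [0.0028,-0.0026,0],"gripper": 0.06},
    {"offset": [-0.001,0,0.06],"delta_rot": [0.0028,-0.0026,0],"gripper": 0.06},
    {"offset": [-0.001,0,0.085],"delta_rot": [0.0028,-0.0026,0],"gripper": 0.06},
    {"offset": [-0.001,0,0.105],"delta_rot": [0.0028,-0.0026,0],"gripper": 0.06},
    {"offset": [-0.001,0,0.115],"delta_rot": [0.0028,-0.0026,0],"gripper": 0.06},
    {"offset": [-0.001,0,0.122],"delta_rot": [0.0028,-0.0026,0],"gripper": 0.06},
    {"offset": [-0.001,0,0.122],"delta_rot": [0.0028,-0.0026,0],"gripper": 0.06},
    {"offset": [-0.001,0,0.122],"delta_rot": [0.0028,-0.0026,0],"gripper": 0.04},
    {"offset": [-0.001,0,0.122],"delta_rot": [0.0028,-0.0026,0],"gripper": 0.028},
    {"offset": [-0.001,0,0.122],"delta_rot": [0.0028,-0.0026,0],"gripper": 0.01}
  ]
}}

```text
t: 2.7
tcp_pos: [0.4742, 0.1666, 0.0198]
ee_rot: [-0.652, 0.758, -0.0, 0.003]
ft_force: [0.2, 1.0, 1.8]
grip_width: 0.0244
```

Call:
{"fn": "carry_out", "kwargs": {
  "steps": [
    {"offset": [0,0,0],"delta_rot": [0,0,0],"gripper": 0.01},
    {"offset": [0,0,0],"delta_rot": [0,0,0],"gripper": 0.01},
    {"offset": [0,0,0],"delta_rot": [0,0,0],"gripper": 0.01},
    {"offset": [0,0,0],"delta_rot": [0,0,0],"gripper": 0.01},
    {"offset": [0,0,0],"delta_rot": [0,0,0],"gripper": 0.01},
    {"offset": [0,0,-0.01],"delta_rot": [0,0,0],"gripper": 0.01},
    {"offset": [0,0,-0.03],"delta_rot": [0,0,0],"gripper": 0.01},
    {"offset": [0,0,-0.06],"delta_rot": [0,0,0],"gripper": 0.01},
    {"offset": [0,0,-0.08],"delta_rot": [0,0,0],"gripper": 0.01},
    {"offset": [0,0,-0.08],"delta_rot": [0,0,0],"gripper": 0.01}
  ]
}}

```text
t: 3.53
tcp_pos: [0.4752, 0.1669, 0.1037]
ee_rot: [-0.652, 0.758, -0.001, 0.005]
ft_force: [0.0, 0.1, -2.1]
grip_width: 0.0192
```

```bash
python3 -c "
from h import *
st()
a=env.snapshot('top');b=env.snapshot('scene')
cv2.imwrite('pics/top2.png',a[:,:,::-1]);cv2.imwrite('pics/sc2.png',b[:,:,::-1])
crop(a,'t2',190,230,120,80,6);crop(b,'s2',230,60,130,120,5)
"
```

```text
t 3.53 tcp [0.4752 0.1669 0.1037] yaw -1.7203 zax [ 0.009  0.005 -1.   ] F [ 0.04  0.13 -2.07] M [ 0.08 -0.15 -0.01] w 0.0192 q [ 0.74 -0.2  -0.4   0.   -1.37 -0.89]
```

View pics/t2.png

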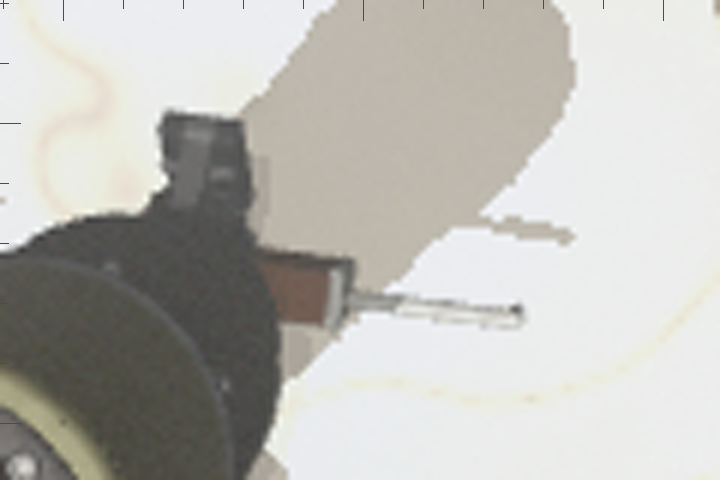

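View pics/s2.png

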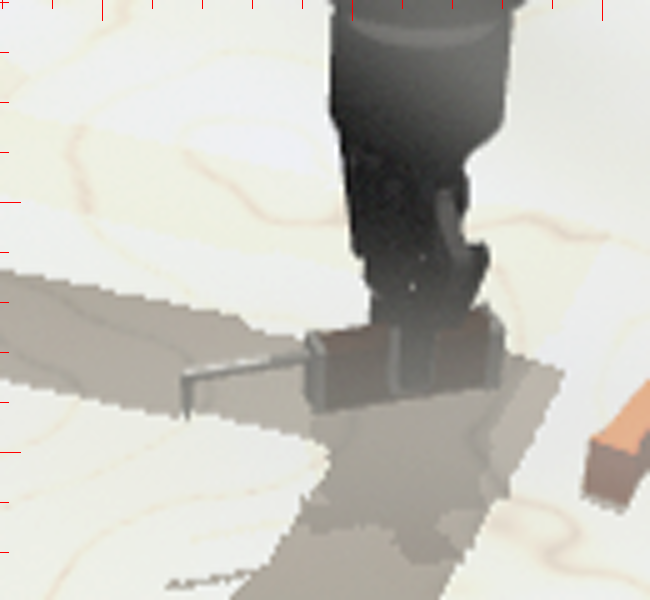

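```bash
python3 -c "
from h import *
print(unproj('top',275.9,281.6,.115), unproj('scene',266.9,142.3,.0877), unproj('scene',266.9,135,.1127))
yaw=-1.72
print(np.array([.4752,.1669])+.105*np.array([np.cos(yaw),np.sin(yaw)]))
"
```

```text
[0.46231787 0.06161258 0.115     ] [0.46372386 0.06179336 0.0877    ] [0.47136183 0.05883294 0.1127    ]
[0.45959168 0.06306657]
```

```bash
python3 -c "
from h import *
plan([.4965,.0187,.100],-1.32)"
```

```text
off [0.1424, -0.0453, -0.0018] rot [-0.0027, 0.0029, -0.4009]
```

Call:
{"fn": "carry_out", "kwargs": {
  "steps": [
    {"offset": [0.02,-0.006,0],"delta_rot": [-0.0027,0.0029,-0.05],"gripper": 0.01},
    {"offset": [0.045,-0.014,0],"delta_rot": [-0.0027,0.0029,-0.12],"gripper": 0.01},
    {"offset": [0.07,-0.022,-0.001],"delta_rot": [-0.0027,0.0029,-0.2],"gripper": 0.01},
    {"offset": [0.095,-0.03,-0.001],"delta_rot": [-0.0027,0.0029,-0.28],"gripper": 0.01},
    {"offset": [0.115,-0.037,-0.002],"delta_rot": [-0.0027,0.0029,-0.34],"gripper": 0.01},
    {"offset": [0.13,-0.042,-0.002],"delta_rot": [-0.0027,0.0029,-0.38],"gripper": 0.01},
    {"offset": [0.142,-0.045,-0.002],"delta_rot": [-0.0027,0.0029,-0.401],"gripper": 0.01},
    {"offset": [0.142,-0.045,-0.002],"delta_rot": [-0.0027,0.0029,-0.401],"gripper": 0.01},
    {"offset": [0.142,-0.045,-0.002],"delta_rot": [-0.0027,0.0029,-0.401],"gripper": 0.01},
    {"offset": [0.142,-0.045,-0.002],"delta_rot": [-0.0027,0.0029,-0.401],"gripper": 0.01}
  ]
}}

```text
t: 4.47
tcp_pos: [0.4958, 0.019, 0.0989]
ee_rot: [0.79, -0.613, -0.0, 0.001]
ft_force: [-0.3, -0.2, -2.0]
grip_width: 0.0192
```

```bash
python3 -c "
from h import *
st();plan([.4965,.0187,.080],-1.32)"
```

```text
t 4.47 tcp [0.4958 0.019  0.0989] yaw -1.3204 zax [-0.002 -0.001 -1.   ] F [-0.31 -0.22 -2.  ] M [0.01 0.04 0.03] w 0.0192 q [ 0.45 -0.21 -0.41  0.   -1.37 -0.2 ]
off [0.0005, -0.0006, 0.0189] rot [0.0024, -0.0009, -0.0004]
```

Call:
{"fn": "carry_out", "kwargs": {
  "steps": [
    {"offset": [0,0,0.005],"delta_rot": [0,0,0],"gripper": 0.01},
    {"offset": [0,0,0.01],"delta_rot": [0,0,0],"gripper": 0.01},
    {"offset": [0,0,0.015],"delta_rot": [0,0,0],"gripper": 0.01},
    {"offset": [0,0,0.019],"delta_rot": [0,0,0],"gripper": 0.01},
    {"offset": [0,0,0.019],"delta_rot": [0,0,0],"gripper": 0.01},
    {"offset": [0,0,0.019],"delta_rot": [0,0,0],"gripper": 0.01},
    {"offset": [0,0,0.019],"delta_rot": [0,0,0],"gripper": 0.01},
    {"offset": [0,0,0.019],"delta_rot": [0,0,0],"gripper": 0.01},
    {"offset": [0,0,0.019],"delta_rot": [0,0,0],"gripper": 0.01},
    {"offset": [0,0,0.019],"delta_rot": [0,0,0],"gripper": 0.01}
  ]
}}

```text
t: 5.3
tcp_pos: [0.4966, 0.0188, 0.0814]
ee_rot: [0.79, -0.613, 0.0, 0.0]
ft_force: [0.7, 0.7, -3.1]
grip_width: 0.0187
```

```bash
python3 -c "
from h import *
st()
a=env.snapshot('top');b=env.snapshot('scene')
st()
cv2.imwrite('pics/top3.png',a[:,:,::-1]);cv2.imwrite('pics/sc3.png',b[:,:,::-1])
crop(a,'t3',310,215,70,50,11);crop(b,'s3',190,165,70,50,11)
"
```

```text
t 5.3 tcp [0.4966 0.0188 0.0814] yaw -1.3199 zax [ 0.    -0.001 -1.   ] F [ 0.68  0.7  -3.07] M [-0.02  0.05 -0.02] w 0.0187 q [ 0.45 -0.2  -0.44  0.   -1.34 -0.19]
t 5.4 tcp [0.4966 0.0188 0.0813] yaw -1.3199 zax [ 0.    -0.001 -1.   ] F [-0.44  0.97 -3.03] M [0.03 0.   0.03] w 0.0191 q [ 0.45 -0.2  -0.44  0.   -1.34 -0.19]
```

View pics/t3.png

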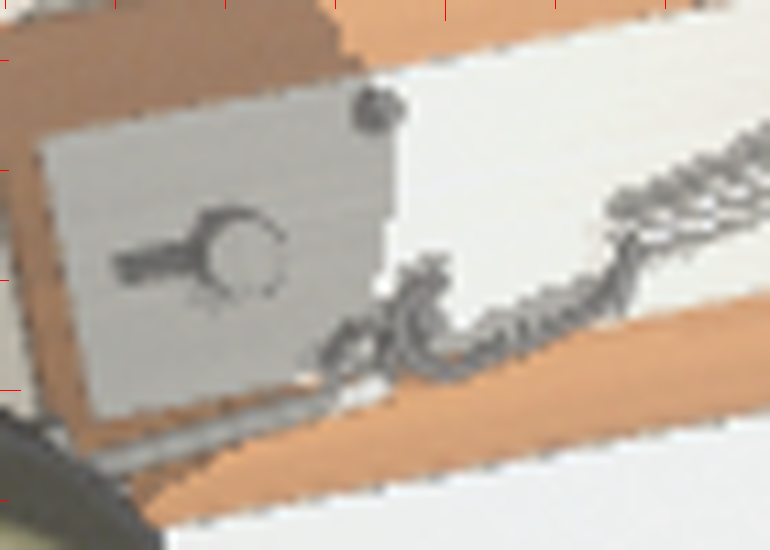

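View pics/s3.png

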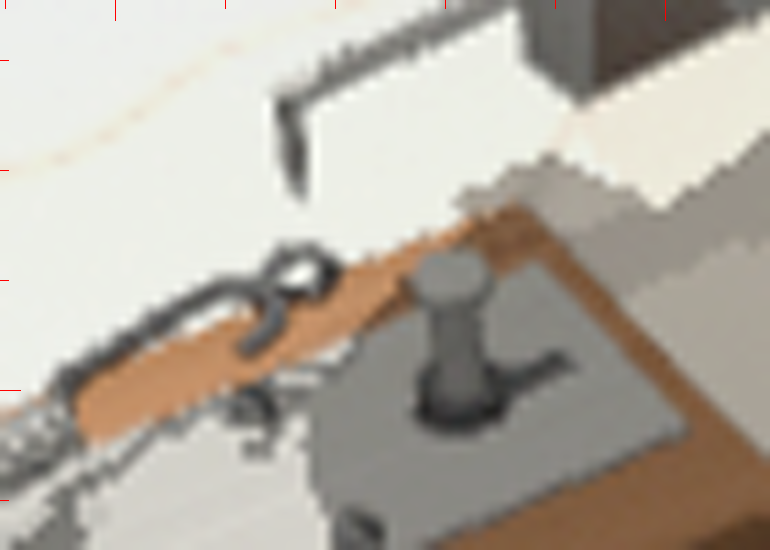

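```bash
python3 -c "
from h import *
print('top pin',unproj('top',343.4,250.0,.0925),'eye',unproj('top',342.2,246.8,.046))
print('sc pin',unproj('scene',216.8,182.2,.0653),'eye',unproj('scene',217.2,189.5,.046))
y=-1.32
print(np.array([.4966,.0188])+.105*np.array([np.cos(y),np.sin(y)]))
for dz in (0,.002,.004): print(unproj('scene',216.8,182.2,.0633+dz)[:2])
"
```

```text
top pin [ 0.52166958 -0.0815151   0.0925    ] eye [ 0.52497035 -0.08454774  0.046     ]
sc pin [ 0.52665826 -0.08255941  0.0653    ] eye [ 0.52743768 -0.08397495  0.046     ]
[ 0.52265842 -0.08291509]
[ 0.52426452 -0.08197135]
[ 0.52665826 -0.08255941]
[ 0.52905201 -0.08314746]
```

Call:
{"fn": "carry_out", "kwargs": {
  "steps": [
    {"offset": [0.001,-0.0005,0.002],"delta_rot": [0,0,0],"gripper": 0.01},
    {"offset": [0.0021,-0.001,0.004],"delta_rot": [0,0,0],"gripper": 0.01},
    {"offset": [0.0021,-0.001,0.006],"delta_rot": [0,0,0],"gripper": 0.01},
    {"offset": [0.0021,-0.001,0.008],"delta_rot": [0,0,0],"gripper": 0.01},
    {"offset": [0.0021,-0.001,0.01],"delta_rot": [0,0,0],"gripper": 0.01},
    {"offset": [0.0021,-0.001,0.011],"delta_rot": [0,0,0],"gripper": 0.01},
    {"offset": [0.0021,-0.001,0.012],"delta_rot": [0,0,0],"gripper": 0.01},
    {"offset": [0.0021,-0.001,0.012],"delta_rot": [0,0,0],"gripper": 0.01},
    {"offset": [0.0021,-0.001,0.012],"delta_rot": [0,0,0],"gripper": 0.01},
    {"offset": [0.0021,-0.001,0.012],"delta_rot": [0,0,0],"gripper": 0.01}
  ]
}}

```text
t: 6.23
tcp_pos: [0.498, 0.017, 0.0692]
ee_rot: [0.79, -0.613, 0.0, 0.0]
ft_force: [0.3, 0.2, -2.7]
grip_width: 0.0188
```

```bash
python3 -c "
from h import *
st()
a=env.snapshot('top');b=env.snapshot('scene')
st()
cv2.imwrite('pics/top4.png',a[:,:,::-1]);cv2.imwrite('pics/sc4.png',b[:,:,::-1])
crop(a,'t4',325,230,40,30,20);crop(b,'s4',200,170,40,30,20)
"
```

```text
t 6.23 tcp [0.498  0.017  0.0692] yaw -1.3198 zax [ 0.    -0.001 -1.   ] F [ 0.32  0.15 -2.72] M [ 0.06 -0.02 -0.  ] w 0.0188 q [ 0.44 -0.19 -0.45  0.   -1.31 -0.19]
t 6.33 tcp [0.498  0.017  0.0693] yaw -1.3198 zax [ 0.    -0.001 -1.   ] F [-0.54 -0.94 -3.06] M [ 0.03  0.05 -0.02] w 0.0188 q [ 0.44 -0.19 -0.45  0.   -1.31 -0.19]
```

View pics/t4.png

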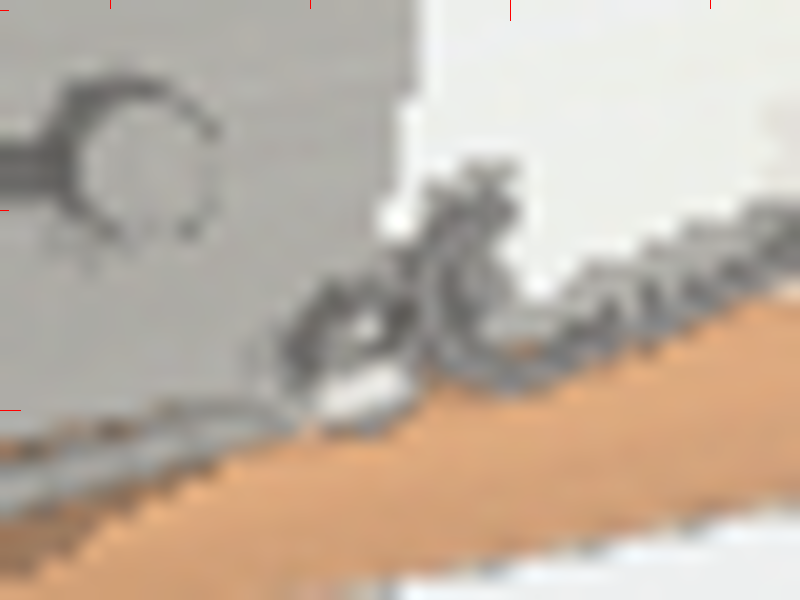

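View pics/s4.png

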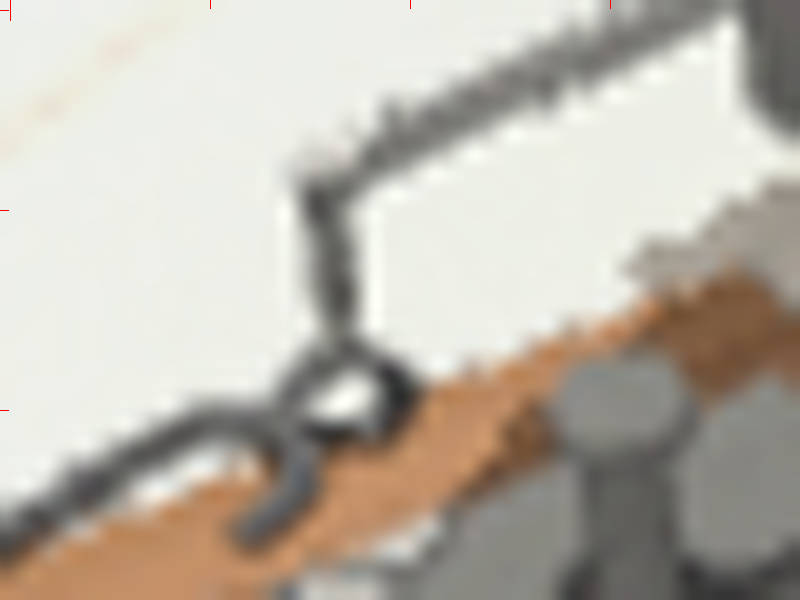

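```bash
python3 -c "
from h import *
tz=.0692-.0175+.0015
print('top pin',unproj('top',344,248.9,tz+.0285)[:2],'eye',unproj('top',342.25,246.3,.046)[:2])
print('sc pin',unproj('scene',216.75,186.2,tz)[:2],'eye',unproj('scene',216.75,189.5,.046)[:2])
# forward: predicted pixel if aligned
e=unproj('top',342.25,246.3,.046); e[2]=tz+.0285; print('top aligned pin px',proj('top',e))
e=unproj('scene',216.75,189.5,.046); e[2]=tz; print('sc aligned px',proj('scene',e)); e[2]+=.001;print(proj('scene',e)); e[2]-=.001;e[0]+=.001; print(proj('scene',e));e[0]-=.001;e[1]+=.001;print(proj('scene',e))
"
```

```text
top pin [ 0.52308059 -0.08412992] eye [ 0.52607395 -0.08469327]
sc pin [ 0.52497266 -0.08339635] eye [ 0.52703476 -0.08485376]
top aligned pin px [344.22038414 247.4872096 ]
sc aligned px [216.40725319 186.94747062]
[216.35933287 186.59059479]
[216.55650224 187.22208206]
[216.85377498 186.82178194]
```

Call:
{"fn": "carry_out", "kwargs": {
  "steps": [
    {"offset": [0.0007,-0.0011,0],"delta_rot": [0,0,0],"gripper": 0.01},
    {"offset": [0.0014,-0.0022,0],"delta_rot": [0,0,0],"gripper": 0.01},
    {"offset": [0.0014,-0.0022,0],"delta_rot": [0,0,0],"gripper": 0.01},
    {"offset": [0.0014,-0.0022,0.001],"delta_rot": [0,0,0],"gripper": 0.01},
    {"offset": [0.0014,-0.0022,0.002],"delta_rot": [0,0,0],"gripper": 0.01},
    {"offset": [0.0014,-0.0022,0.003],"delta_rot": [0,0,0],"gripper": 0.01},
    {"offset": [0.0014,-0.0022,0.004],"delta_rot": [0,0,0],"gripper": 0.01},
    {"offset": [0.0014,-0.0022,0.005],"delta_rot": [0,0,0],"gripper": 0.01},
    {"offset": [0.0014,-0.0022,0.006],"delta_rot": [0,0,0],"gripper": 0.01},
    {"offset": [0.0014,-0.0022,0.006],"delta_rot": [0,0,0],"gripper": 0.01}
  ]
}}

```text
t: 7.17
tcp_pos: [0.5003, 0.0162, 0.0628]
ee_rot: [0.79, -0.613, 0.0, 0.001]
ft_force: [0.5, 0.1, -4.0]
grip_width: 0.0187
```

```bash
python3 -c "
from h import *
st()
a=env.snapshot('top');b=env.snapshot('scene')
st()
cv2.imwrite('pics/top5.png',a[:,:,::-1]);cv2.imwrite('pics/sc5.png',b[:,:,::-1])
crop(a,'t5',325,230,40,30,20);crop(b,'s5',200,170,40,30,20)
"
```

```text
t 7.17 tcp [0.5003 0.0162 0.0628] yaw -1.3198 zax [-0.    -0.001 -1.   ] F [ 0.5   0.11 -3.95] M [-0.04 -0.01  0.02] w 0.0187 q [ 0.44 -0.18 -0.45  0.   -1.3  -0.19]
t 7.27 tcp [0.5004 0.0162 0.0631] yaw -1.3198 zax [-0.    -0.001 -1.   ] F [-0.59  0.16 -3.05] M [ 0.05 -0.04  0.02] w 0.0194 q [ 0.44 -0.18 -0.45  0.   -1.3  -0.19]
```

View pics/t5.png

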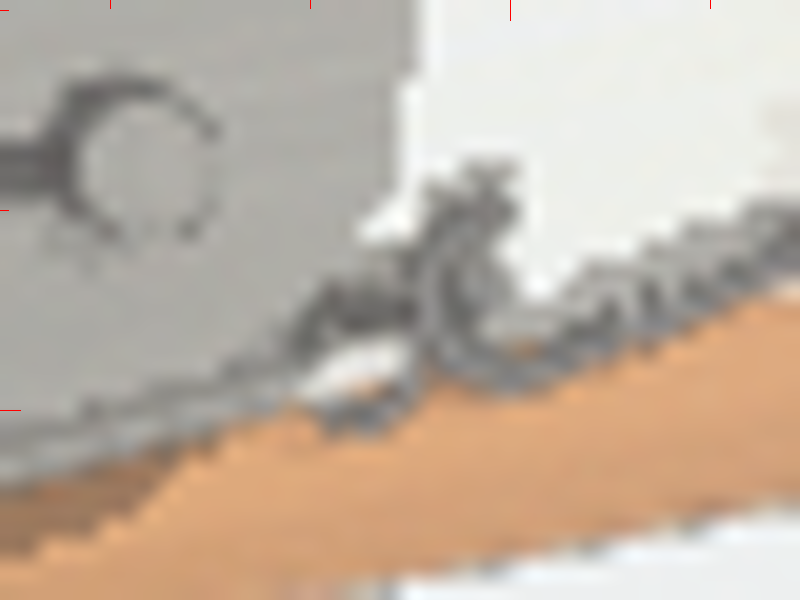

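View pics/s5.png

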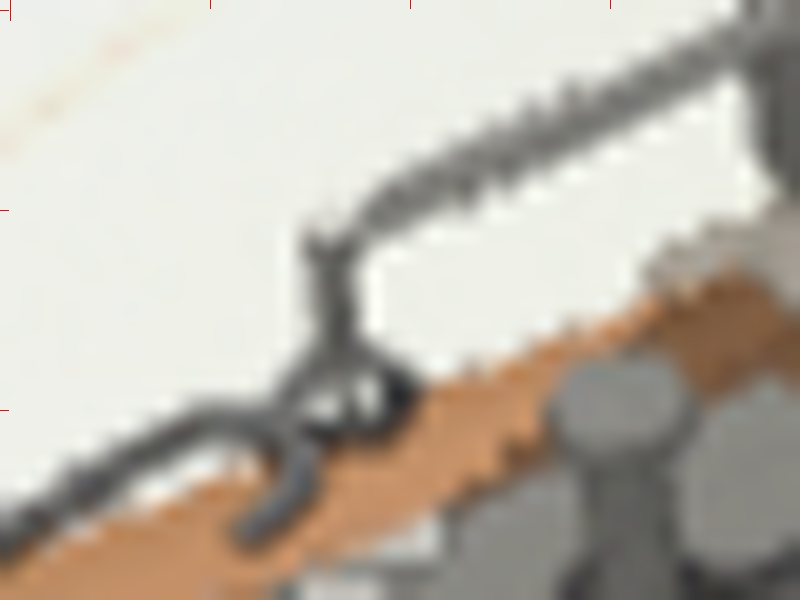

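Call:
{"fn": "carry_out", "kwargs": {
  "steps": [
    {"offset": [-0.0002,0.001,0],"delta_rot": [0,0,0],"gripper": 0.01},
    {"offset": [-0.0002,0.001,0],"delta_rot": [0,0,0],"gripper": 0.01},
    {"offset": [-0.0002,0.001,0.001],"delta_rot": [0,0,0],"gripper": 0.01},
    {"offset": [-0.0002,0.001,0.002],"delta_rot": [0,0,0],"gripper": 0.01},
    {"offset": [-0.0002,0.001,0.003],"delta_rot": [0,0,0],"gripper": 0.01},
    {"offset": [-0.0002,0.001,0.004],"delta_rot": [0,0,0],"gripper": 0.01},
    {"offset": [-0.0002,0.001,0.005],"delta_rot": [0,0,0],"gripper": 0.01},
    {"offset": [-0.0002,0.001,0.005],"delta_rot": [0,0,0],"gripper": 0.01},
    {"offset": [-0.0002,0.001,0.005],"delta_rot": [0,0,0],"gripper": 0.01},
    {"offset": [-0.0002,0.001,0.005],"delta_rot": [0,0,0],"gripper": 0.01}
  ]
}}

```text
t: 8.1
tcp_pos: [0.4995, 0.0161, 0.0582]
ee_rot: [0.79, -0.613, 0.0, 0.0]
ft_force: [-0.3, -0.3, -2.2]
grip_width: 0.0188
```

```bash
python3 -c "
from h import *
st()
a=env.snapshot('top');b=env.snapshot('scene')
st()
cv2.imwrite('pics/top6.png',a[:,:,::-1]);cv2.imwrite('pics/sc6.png',b[:,:,::-1])
crop(a,'t6',325,230,40,30,20);crop(b,'s6',200,170,40,30,20)
"
```

```text
t 8.1 tcp [0.4995 0.0161 0.0582] yaw -1.3198 zax [ 0.    -0.001 -1.   ] F [-0.29 -0.28 -2.2 ] M [ 0.07 -0.01  0.01] w 0.0188 q [ 0.44 -0.18 -0.46  0.   -1.29 -0.19]
t 8.2 tcp [0.4995 0.0162 0.0582] yaw -1.3198 zax [ 0.    -0.001 -1.   ] F [ 0.15  0.47 -3.28] M [-0.02  0.02  0.01] w 0.0188 q [ 0.44 -0.18 -0.46  0.   -1.29 -0.19]
```

View pics/t6.png

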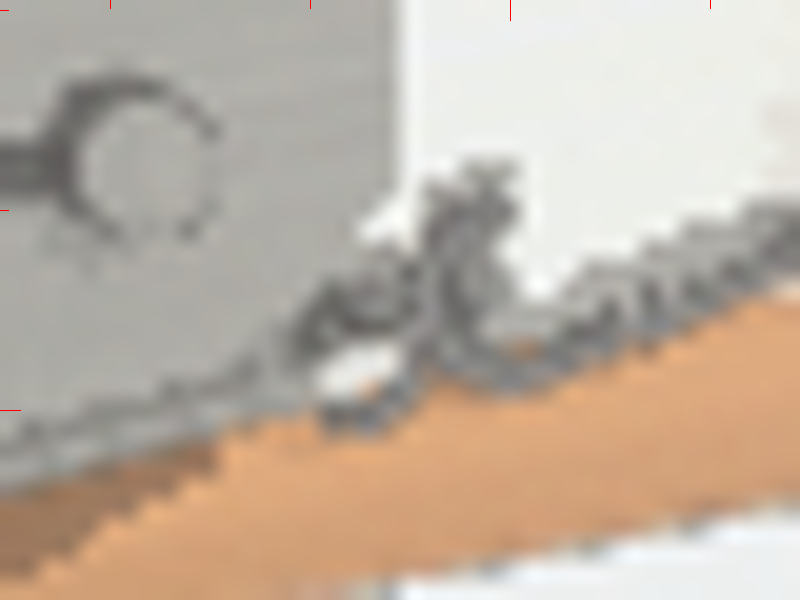

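View pics/s6.png

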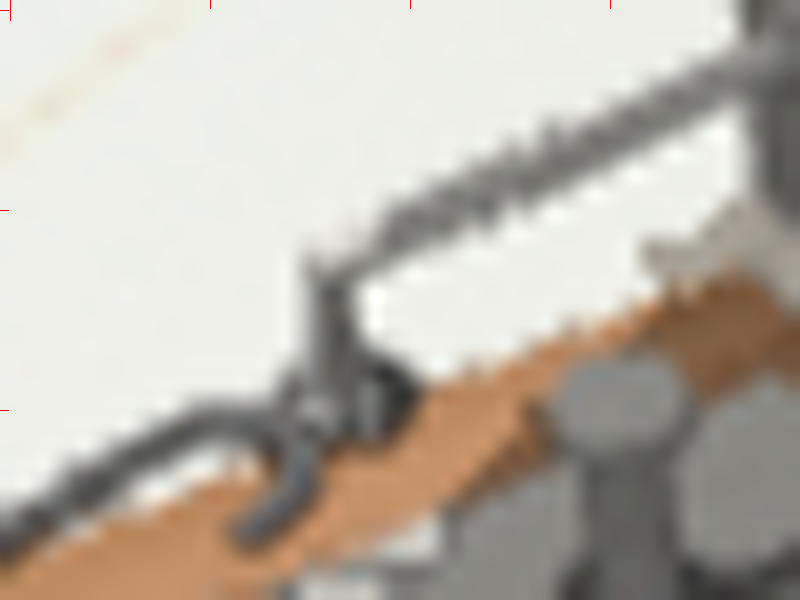

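Call:
{"fn": "carry_out", "kwargs": {
  "steps": [
    {"offset": [0,0,0.001],"delta_rot": [0,0,0],"gripper": 0.01},
    {"offset": [0,0,0.002],"delta_rot": [0,0,0],"gripper": 0.01},
    {"offset": [0,0,0.003],"delta_rot": [0,0,0],"gripper": 0.01},
    {"offset": [0,0,0.004],"delta_rot": [0,0,0],"gripper": 0.01},
    {"offset": [0,0,0.005],"delta_rot": [0,0,0],"gripper": 0.01},
    {"offset": [0,0,0.006],"delta_rot": [0,0,0],"gripper": 0.01},
    {"offset": [0,0,0.007],"delta_rot": [0,0,0],"gripper": 0.01},
    {"offset": [0,0,0.008],"delta_rot": [0,0,0],"gripper": 0.01},
    {"offset": [0,0,0.009],"delta_rot": [0,0,0],"gripper": 0.01},
    {"offset": [0,0,0.01],"delta_rot": [0,0,0],"gripper": 0.01}
  ]
}}

```text
t: 9.03
tcp_pos: [0.4994, 0.0161, 0.048]
ee_rot: [0.79, -0.613, 0.0, 0.0]
ft_force: [0.3, -0.2, -3.2]
grip_width: 0.019
```

```bash
python3 -c "
from h import *
st()
a=env.snapshot('top');b=env.snapshot('scene')
st()
cv2.imwrite('pics/top7.png',a[:,:,::-1]);cv2.imwrite('pics/sc7.png',b[:,:,::-1])
crop(b,'s7',200,170,40,30,20)
crop(a,'t7',325,230,40,30,20)
"
```

```text
t 9.03 tcp [0.4994 0.0161 0.048 ] yaw -1.3198 zax [-0.    -0.001 -1.   ] F [ 0.27 -0.24 -3.2 ] M [-0.04 -0.01 -0.01] w 0.019 q [ 0.44 -0.17 -0.47  0.   -1.27 -0.19]
t 9.13 tcp [0.4993 0.0161 0.0479] yaw -1.3198 zax [-0.    -0.001 -1.   ] F [-0.46 -0.21 -2.92] M [ 0.05  0.03 -0.03] w 0.0193 q [ 0.44 -0.17 -0.47  0.   -1.27 -0.19]
```

View pics/s7.png

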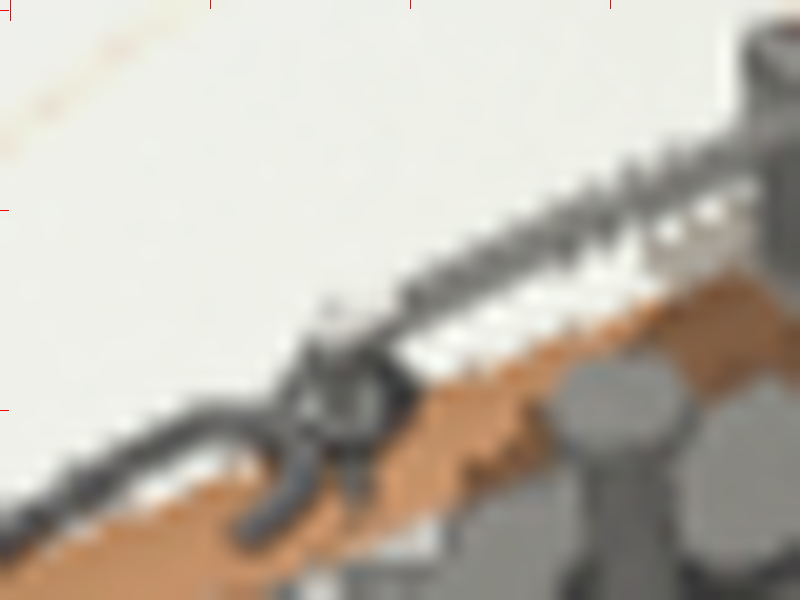

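View pics/t7.png

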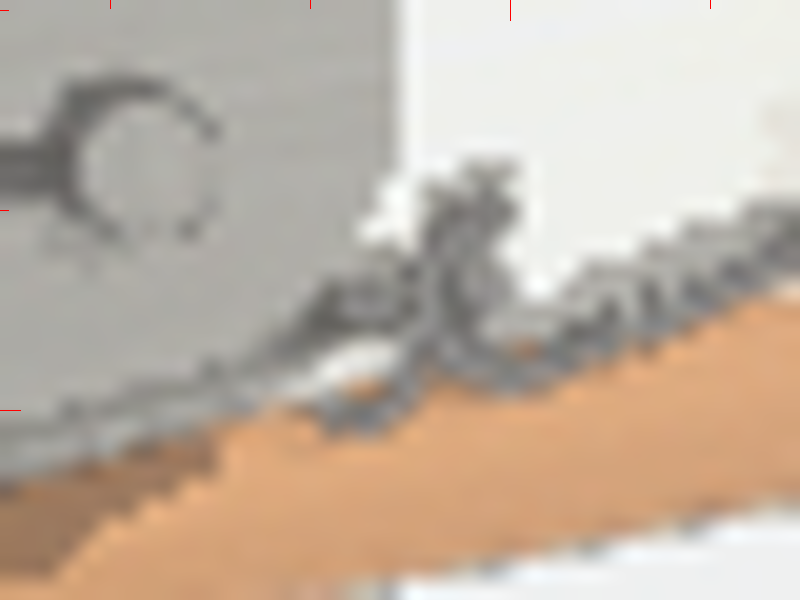

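Call:
{"fn": "carry_out", "kwargs": {
  "steps": [
    {"offset": [-0.002,0.0003,0],"delta_rot": [0,0,0],"gripper": 0.01},
    {"offset": [-0.004,0.0005,0],"delta_rot": [0,0,0],"gripper": 0.01},
    {"offset": [-0.007,0.001,0],"delta_rot": [0,0,0],"gripper": 0.01},
    {"offset": [-0.01,0.0014,0],"delta_rot": [0,0,0],"gripper": 0.01},
    {"offset": [-0.013,0.0018,0],"delta_rot": [0,0,0],"gripper": 0.01},
    {"offset": [-0.016,0.0022,0],"delta_rot": [0,0,0],"gripper": 0.01},
    {"offset": [-0.019,0.0026,0],"delta_rot": [0,0,0],"gripper": 0.01},
    {"offset": [-0.022,0.003,0],"delta_rot": [0,0,0],"gripper": 0.01},
    {"offset": [-0.025,0.0034,0],"delta_rot": [0,0,0],"gripper": 0.01},
    {"offset": [-0.025,0.0034,0],"delta_rot": [0,0,0],"gripper": 0.01}
  ]
}}

```text
t: 9.97
tcp_pos: [0.4899, 0.0391, 0.0482]
ee_rot: [0.79, -0.613, 0.001, 0.001]
ft_force: [2.5, -7.1, -4.2]
grip_width: 0.019
```

```bash
cat >> h.py <<'E'
def sp():
    s=env.read_state();R=Ro.from_quat(s['ee_rot']).as_matrix()
    pin=(s['tcp_pos']+.105*R[:,0])[:2]
    p=[.5569,-.1251,1.737];c,S=np.cos(p[2]),np.sin(p[2]);d=pin-p[:2]
    u=np.array([c*d[0]+S*d[1],-S*d[0]+c*d[1]]);v=u-[-.065,0]
    F=s['ft_force'];Fu=[c*F[0]+S*F[1],-S*F[0]+c*F[1]]
    print("pin unit mm",np.round(u*1e3,1),"r",round(1e3*np.hypot(*v),1),"th",round(np.arctan2(v[1],v[0]),3),"F unit",np.round(Fu,1),F[2].round(1))
E
python3 -c "
from h import *
st();sp()"
```

```text
t 9.97 tcp [0.4899 0.0391 0.0482] yaw -1.3195 zax [ 0.    -0.003 -1.   ] F [ 2.51 -7.15 -4.2 ] M [-2.31 -0.92  0.11] w 0.019 q [ 0.49 -0.19 -0.49  0.   -1.27 -0.24]
pin unit mm [68.4 30. ] r 136.8 th 0.221 F unit [-7.5 -1.3] -4.2
```

Call:
{"fn": "carry_out", "kwargs": {
  "steps": [
    {"offset": [-0.003,0.0004,0],"delta_rot": [0,0,0],"gripper": 0.01},
    {"offset": [-0.006,0.0008,0],"delta_rot": [0,0,0],"gripper": 0.01},
    {"offset": [-0.009,0.0012,0],"delta_rot": [0,0,0],"gripper": 0.01},
    {"offset": [-0.012,0.0017,0],"delta_rot": [0,0,0],"gripper": 0.01},
    {"offset": [-0.015,0.0021,0],"delta_rot": [0,0,0],"gripper": 0.01},
    {"offset": [-0.018,0.0025,0],"delta_rot": [0,0,0],"gripper": 0.01},
    {"offset": [-0.021,0.0029,0],"delta_rot": [0,0,0],"gripper": 0.01},
    {"offset": [-0.024,0.0033,0],"delta_rot": [0,0,0],"gripper": 0.01},
    {"offset": [-0.026,0.0036,0],"delta_rot": [0,0,0],"gripper": 0.01},
    {"offset": [-0.026,0.0036,0],"delta_rot": [0,0,0],"gripper": 0.01}
  ]
}}

```text
t: 10.8
tcp_pos: [0.4801, 0.0619, 0.0483]
ee_rot: [0.79, -0.613, 0.002, 0.002]
ft_force: [5.9, -12.4, -4.2]
grip_width: 0.0189
```

```bash
python3 -c "
from h import *
st();sp()
a=env.snapshot('top');b=env.snapshot('scene')
st();sp()
cv2.imwrite('pics/top8.png',a[:,:,::-1]);cv2.imwrite('pics/sc8.png',b[:,:,::-1])
crop(b,'s8',180,165,70,50,11)
crop(a,'t8',300,215,70,50,11)
"
```

```text
t 10.8 tcp [0.4801 0.0619 0.0483] yaw -1.3198 zax [ 0.    -0.006 -1.   ] F [  5.86 -12.43  -4.16] M [-4.27 -1.75  0.23] w 0.0189 q [ 0.55 -0.21 -0.51  0.01 -1.28 -0.3 ]
pin unit mm [92.5 35.9] r 161.6 th 0.224 F unit [-13.2  -3.7] -4.2
t 10.9 tcp [0.4802 0.0618 0.0483] yaw -1.3199 zax [ 0.    -0.006 -1.   ] F [  4.51 -13.13  -4.2 ] M [-4.13 -1.79  0.19] w 0.0189 q [ 0.55 -0.21 -0.51  0.01 -1.28 -0.3 ]
pin unit mm [92.4 35.8] r 161.4 th 0.224 F unit [-13.7  -2.3] -4.2
```

View pics/s8.png

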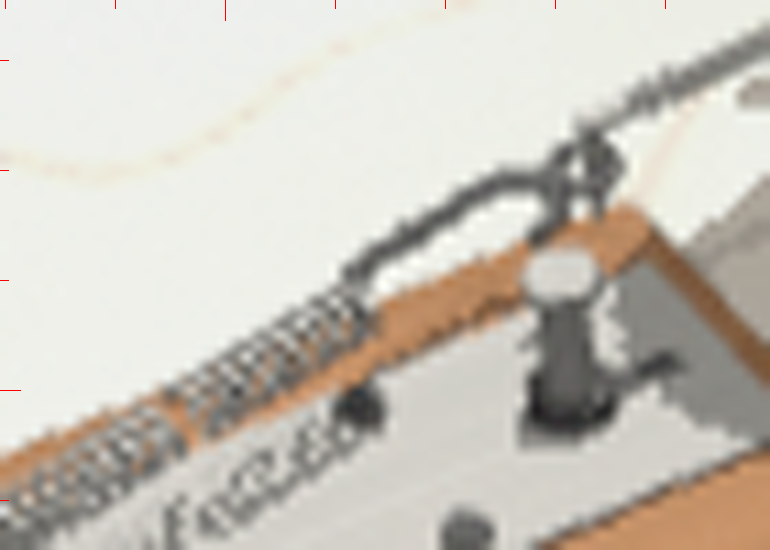

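View pics/t8.png

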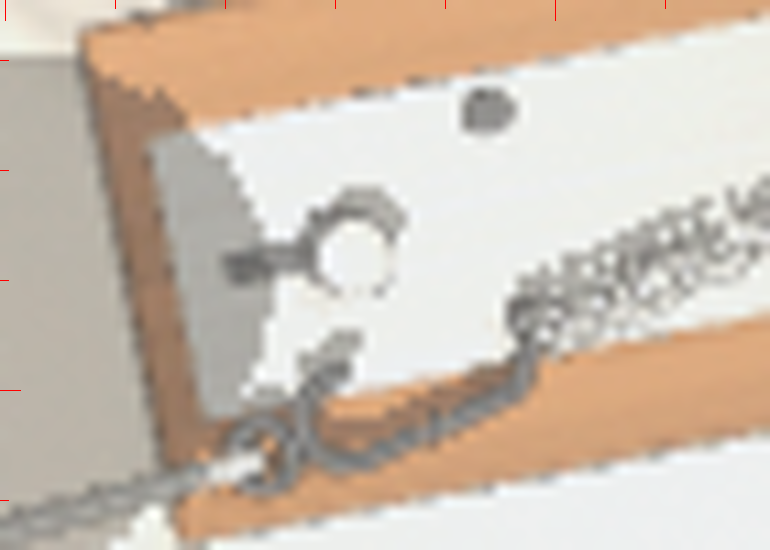

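Call:
{"fn": "carry_out", "kwargs": {
  "steps": [
    {"offset": [-0.002,0.0003,0],"delta_rot": [0,0,0],"gripper": 0.01},
    {"offset": [-0.004,0.0005,0],"delta_rot": [0,0,0],"gripper": 0.01},
    {"offset": [-0.006,0.0008,0],"delta_rot": [0,0,0],"gripper": 0.01},
    {"offset": [-0.008,0.001,0],"delta_rot": [0,0,0],"gripper": 0.01},
    {"offset": [-0.008,0.001,0],"delta_rot": [0,0,0],"gripper": 0.01},
    {"offset": [-0.008,0.001,0],"delta_rot": [0,0,0],"gripper": 0.01},
    {"offset": [-0.008,0.001,0],"delta_rot": [0,0,0],"gripper": 0.01},
    {"offset": [-0.008,0.001,0],"delta_rot": [0,0,0],"gripper": 0.01},
    {"offset": [-0.008,0.001,0],"delta_rot": [0,0,0],"gripper": 0.01},
    {"offset": [-0.008,0.001,0],"delta_rot": [0,0,0],"gripper": 0.01}
  ]
}}

```text
t: 11.73
tcp_pos: [0.4773, 0.0687, 0.0483]
ee_rot: [0.79, -0.613, 0.002, 0.002]
ft_force: [6.2, -15.8, -4.3]
grip_width: 0.0188
```

```bash
python3 -c "
from h import *
st();sp()
# arc waypoints from current pin (unit) r=169.5: world displacement in tool frame
s=env.read_state();R=Ro.from_quat(s['ee_rot']).as_matrix()
p=[.5569,-.1251,1.737]
def W(r,th):
    a=p[2]+th; c,S=np.cos(p[2]),np.sin(p[2]); return np.array([p[0]-c*.065+r*np.cos(a),p[1]-S*.065+r*np.sin(a),0])
pin=s['tcp_pos']+.105*R[:,0]; pin[2]=0
import sys
d=pin-W(0,0); r=np.hypot(d[0],d[1]); 
for th in (.2,.18,.16,.14,.12,.10,.08,.06,.05,.04,.03,.02,.01,0,-.01,-.02):
    o=R.T@(W(r,th)-pin); print(th,np.round(o*1e3,1)[:2])
"
```

```text
t 11.73 tcp [0.4773 0.0687 0.0483] yaw -1.3202 zax [ 0.    -0.006 -1.   ] F [  6.19 -15.81  -4.29] M [-4.77 -2.02  0.19] w 0.0188 q [ 0.57 -0.22 -0.52  0.01 -1.28 -0.32]
pin unit mm [99.7 37.6] r 168.9 th 0.224 F unit [-16.6  -3.5] -4.3
0.2 [-0.5 -4.1]
0.18 [-0.9 -7.5]
0.16 [ -1.2 -10.8]
0.14 [ -1.4 -14.2]
0.12 [ -1.5 -17.6]
0.1 [ -1.6 -20.9]
0.08 [ -1.7 -24.3]
0.06 [ -1.6 -27.7]
0.05 [ -1.6 -29.4]
0.04 [ -1.5 -31.1]
0.03 [ -1.4 -32.8]
0.02 [ -1.3 -34.5]
0.01 [ -1.2 -36.1]
0 [ -1.1 -37.8]
-0.01 [ -0.9 -39.5]
-0.02 [ -0.7 -41.2]
```

Call:
{"fn": "carry_out", "kwargs": {
  "steps": [
    {"offset": [-0.0003,-0.002,0],"delta_rot": [0,0,0],"gripper": 0.01},
    {"offset": [-0.0006,-0.005,0],"delta_rot": [0,0,0],"gripper": 0.01},
    {"offset": [-0.0009,-0.0075,0],"delta_rot": [0,0,0],"gripper": 0.01},
    {"offset": [-0.0012,-0.0108,0],"delta_rot": [0,0,0],"gripper": 0.01},
    {"offset": [-0.0014,-0.014,0],"delta_rot": [0,0,0],"gripper": 0.01},
    {"offset": [-0.0015,-0.017,0],"delta_rot": [0,0,0],"gripper": 0.01},
    {"offset": [-0.0016,-0.019,0],"delta_rot": [0,0,0],"gripper": 0.01},
    {"offset": [-0.0016,-0.021,0],"delta_rot": [0,0,0],"gripper": 0.01},
    {"offset": [-0.0016,-0.021,0],"delta_rot": [0,0,0],"gripper": 0.01},
    {"offset": [-0.0016,-0.021,0],"delta_rot": [0,0,0],"gripper": 0.01}
  ]
}}

```text
t: 12.57
tcp_pos: [0.4968, 0.075, 0.0479]
ee_rot: [0.79, -0.614, 0.002, 0.003]
ft_force: [4.5, -15.6, -3.3]
grip_width: 0.0191
```

```bash
python3 -c "
from h import *
st();sp()
a=env.snapshot('top');b=env.snapshot('scene')
st();sp()
cv2.imwrite('pics/top9.png',a[:,:,::-1]);cv2.imwrite('pics/sc9.png',b[:,:,::-1])
crop(b,'s9',200,160,70,50,11)
crop(a,'t9',300,215,70,50,11)
"
```

```text
t 12.57 tcp [0.4968 0.075  0.0479] yaw -1.321 zax [-0.001 -0.007 -1.   ] F [  4.51 -15.56  -3.35] M [-5.02 -1.29  0.05] w 0.0191 q [ 0.56 -0.16 -0.46  0.01 -1.27 -0.31]
pin unit mm [102.7  17.4] r 168.6 th 0.103 F unit [-16.1  -1.9] -3.3
t 12.67 tcp [0.4967 0.075  0.048 ] yaw -1.321 zax [-0.001 -0.007 -1.   ] F [  3.81 -16.19  -3.82] M [-5.03 -1.35 -0.03] w 0.0184 q [ 0.56 -0.16 -0.46  0.01 -1.27 -0.31]
pin unit mm [102.7  17.5] r 168.6 th 0.104 F unit [-16.6  -1.1] -3.8
```

View pics/s9.png

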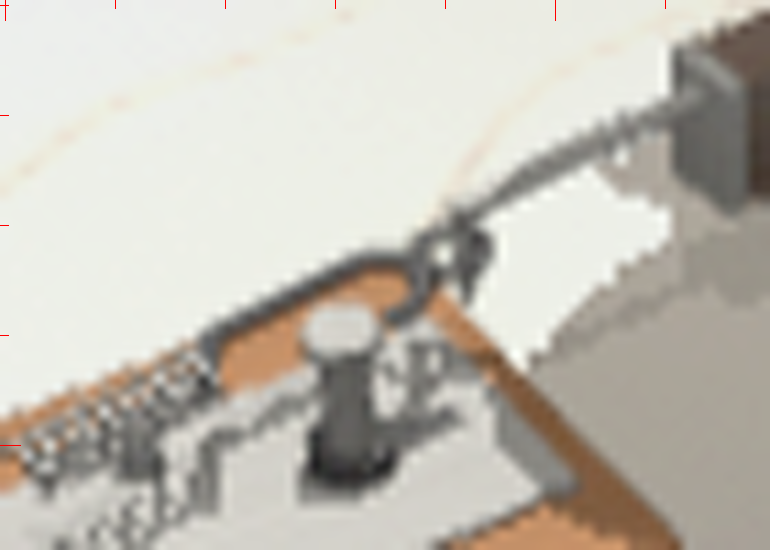

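View pics/t9.png

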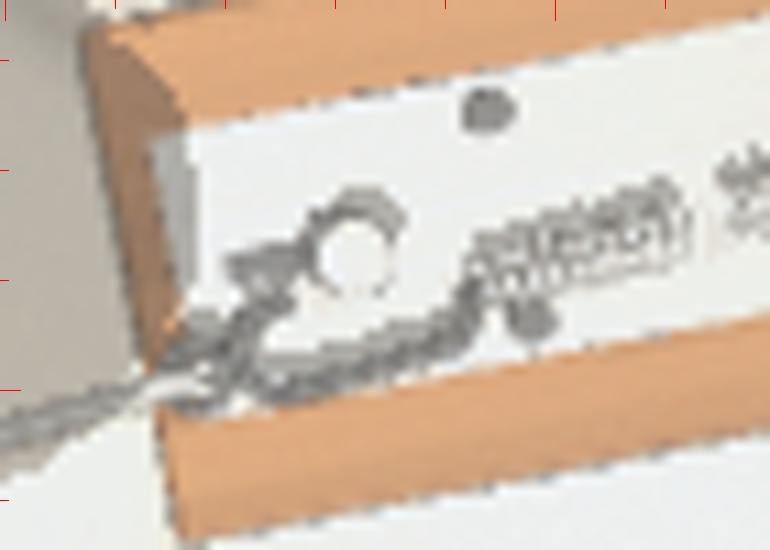

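Call:
{"fn": "carry_out", "kwargs": {
  "steps": [
    {"offset": [0,-0.0015,0],"delta_rot": [0,0,0],"gripper": 0.01},
    {"offset": [0,-0.0035,0],"delta_rot": [0,0,0],"gripper": 0.01},
    {"offset": [0,-0.0055,0],"delta_rot": [0,0,0],"gripper": 0.01},
    {"offset": [0,-0.0075,0],"delta_rot": [0,0,0],"gripper": 0.01},
    {"offset": [0,-0.0095,0],"delta_rot": [0,0,0],"gripper": 0.01},
    {"offset": [0.0002,-0.0115,0],"delta_rot": [0,0,0],"gripper": 0.01},
    {"offset": [0.0003,-0.013,0],"delta_rot": [0,0,0],"gripper": 0.01},
    {"offset": [0.0003,-0.014,0],"delta_rot": [0,0,0],"gripper": 0.01},
    {"offset": [0.0003,-0.014,0],"delta_rot": [0,0,0],"gripper": 0.01},
    {"offset": [0.0003,-0.014,0],"delta_rot": [0,0,0],"gripper": 0.01}
  ]
}}

```text
t: 13.5
tcp_pos: [0.5102, 0.078, 0.0478]
ee_rot: [0.79, -0.614, 0.002, 0.004]
ft_force: [3.0, -14.7, -2.7]
grip_width: 0.019
```

```bash
python3 -c "
from h import *
st();sp()
a=env.snapshot('top')
st();sp()
cv2.imwrite('pics/top10.png',a[:,:,::-1])
crop(a,'t10',300,215,70,50,11)
"
```

```text
t 13.5 tcp [0.5102 0.078  0.0478] yaw -1.3212 zax [-0.002 -0.007 -1.   ] F [  3.   -14.75  -2.72] M [-5.14 -1.06 -0.06] w 0.019 q [ 0.55 -0.12 -0.43  0.01 -1.27 -0.3 ]
pin unit mm [103.4   3.7] r 168.5 th 0.022 F unit [-15.   -0.5] -2.7
t 13.55 tcp [0.5102 0.078  0.0479] yaw -1.3213 zax [-0.002 -0.007 -1.   ] F [  3.39 -15.28  -2.68] M [-5.1  -1.04 -0.07] w 0.0189 q [ 0.55 -0.12 -0.43  0.01 -1.27 -0.3 ]
pin unit mm [103.4   3.7] r 168.5 th 0.022 F unit [-15.6  -0.8] -2.7
```

View pics/t10.png

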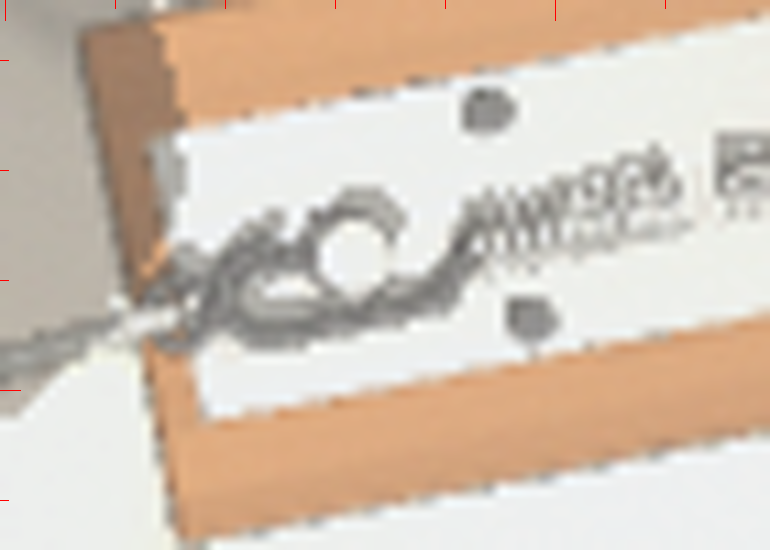

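Call:
{"fn": "carry_out", "kwargs": {
  "steps": [
    {"offset": [0,-0.0005,0],"delta_rot": [0,0,0],"gripper": 0.01},
    {"offset": [0,-0.001,0],"delta_rot": [0,0,0],"gripper": 0.01},
    {"offset": [0.0001,-0.0015,0],"delta_rot": [0,0,0],"gripper": 0.01},
    {"offset": [0.0001,-0.002,0],"delta_rot": [0,0,0],"gripper": 0.01},
    {"offset": [0.0002,-0.0025,0],"delta_rot": [0,0,0],"gripper": 0.01},
    {"offset": [0.0002,-0.003,0],"delta_rot": [0,0,0],"gripper": 0.01},
    {"offset": [0.0003,-0.0035,0],"delta_rot": [0,0,0],"gripper": 0.01},
    {"offset": [0.0004,-0.004,0],"delta_rot": [0,0,0],"gripper": 0.01},
    {"offset": [0.0004,-0.004,0],"delta_rot": [0,0,0],"gripper": 0.01},
    {"offset": [0.0004,-0.004,0],"delta_rot": [0,0,0],"gripper": 0.01}
  ]
}}

```text
t: 14.38
tcp_pos: [0.514, 0.0786, 0.0478]
ee_rot: [0.79, -0.614, 0.001, 0.004]
ft_force: [1.9, -15.0, -3.6]
grip_width: 0.0189
```

```bash
python3 -c "
from h import *
st();sp()
a=env.snapshot('top')
sp()
cv2.imwrite('pics/top11.png',a[:,:,::-1])
crop(a,'t11',310,225,50,35,15)
"
```

```text
t 14.38 tcp [0.514  0.0786 0.0478] yaw -1.3214 zax [-0.002 -0.007 -1.   ] F [  1.95 -15.04  -3.61] M [-5.15 -0.89 -0.13] w 0.0189 q [ 0.54 -0.11 -0.42  0.01 -1.27 -0.3 ]
pin unit mm [ 1.033e+02 -1.000e-01] r 168.3 th -0.001 F unit [-15.2   0.6] -3.6
pin unit mm [ 1.033e+02 -1.000e-01] r 168.3 th -0.001 F unit [-15.9  -0.2] -2.6
```

View pics/t11.png

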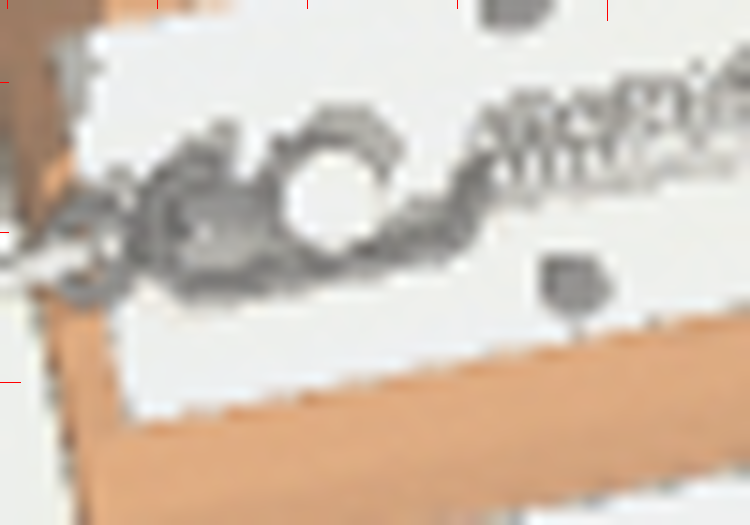

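Call:
{"fn": "carry_out", "kwargs": {
  "steps": [
    {"offset": [0,-0.0004,0],"delta_rot": [0,0,0],"gripper": 0.01},
    {"offset": [0,-0.0008,0],"delta_rot": [0,0,0],"gripper": 0.01},
    {"offset": [0.0001,-0.0012,0],"delta_rot": [0,0,0],"gripper": 0.01},
    {"offset": [0.0001,-0.0016,0],"delta_rot": [0,0,0],"gripper": 0.01},
    {"offset": [0.0002,-0.002,0],"delta_rot": [0,0,0],"gripper": 0.01},
    {"offset": [0.0002,-0.0022,0],"delta_rot": [0,0,0],"gripper": 0.01},
    {"offset": [0.0002,-0.0022,0],"delta_rot": [0,0,0],"gripper": 0.01},
    {"offset": [0.0002,-0.0022,0],"delta_rot": [0,0,0],"gripper": 0.01},
    {"offset": [0.0002,-0.0022,0],"delta_rot": [0,0,0],"gripper": 0.01},
    {"offset": [0.0002,-0.0022,0],"delta_rot": [0,0,0],"gripper": 0.01}
  ]
}}

```text
t: 15.27
tcp_pos: [0.5161, 0.0789, 0.0478]
ee_rot: [0.79, -0.614, 0.001, 0.004]
ft_force: [2.3, -15.6, -3.2]
grip_width: 0.0187
```

```bash
python3 -c "
from h import *
st();sp()
a=env.snapshot('top')
sp()
cv2.imwrite('pics/top12.png',a[:,:,::-1])
"
```

```text
t 15.27 tcp [0.5161 0.0789 0.0478] yaw -1.3214 zax [-0.002 -0.008 -1.   ] F [  2.33 -15.62  -3.19] M [-5.2  -0.84 -0.14] w 0.0187 q [ 0.54 -0.1  -0.41  0.01 -1.26 -0.29]
pin unit mm [103.3  -2.2] r 168.3 th -0.013 F unit [-15.8   0.3] -3.2
pin unit mm [103.3  -2.2] r 168.3 th -0.013 F unit [-14.7  -0.1] -3.0
```

Call:
{"fn": "carry_out", "kwargs": {
  "steps": [
    {"offset": [0,-0.0004,0],"delta_rot": [0,0,0],"gripper": 0.01},
    {"offset": [0,-0.0008,0],"delta_rot": [0,0,0],"gripper": 0.01},
    {"offset": [0.0001,-0.0012,0],"delta_rot": [0,0,0],"gripper": 0.01},
    {"offset": [0.0001,-0.0016,0],"delta_rot": [0,0,0],"gripper": 0.01},
    {"offset": [0.0002,-0.002,0],"delta_rot": [0,0,0],"gripper": 0.01},
    {"offset": [0.0002,-0.002,0],"delta_rot": [0,0,0],"gripper": 0.01},
    {"offset": [0.0002,-0.002,0],"delta_rot": [0,0,0],"gripper": 0.01},
    {"offset": [0.0002,-0.002,0],"delta_rot": [0,0,0],"gripper": 0.01},
    {"offset": [0.0002,-0.002,0],"delta_rot": [0,0,0],"gripper": 0.01},
    {"offset": [0.0002,-0.002,0],"delta_rot": [0,0,0],"gripper": 0.01}
  ]
}}

```text
t: 16.15
tcp_pos: [0.5179, 0.0791, 0.0476]
ee_rot: [0.789, -0.614, 0.001, 0.004]
ft_force: [1.1, -15.5, -2.8]
grip_width: 0.0192
```

```bash
python3 -c "
from h import *
st();sp()
a=env.snapshot('top');b=env.snapshot('scene')
sp()
cv2.imwrite('pics/top13.png',a[:,:,::-1])
crop(a,'t13',310,225,50,35,15)
crop(b,'s13',210,165,50,35,15)
"
```

```text
t 16.15 tcp [0.5179 0.0791 0.0476] yaw -1.3217 zax [-0.003 -0.008 -1.   ] F [  1.15 -15.54  -2.77] M [-5.18 -0.57 -0.2 ] w 0.0192 q [ 0.54 -0.09 -0.41  0.01 -1.26 -0.29]
pin unit mm [103.2  -4. ] r 168.3 th -0.024 F unit [-15.5   1.4] -2.8
pin unit mm [103.3  -4. ] r 168.3 th -0.024 F unit [-16.9   1.7] -3.5
```

View pics/t13.png

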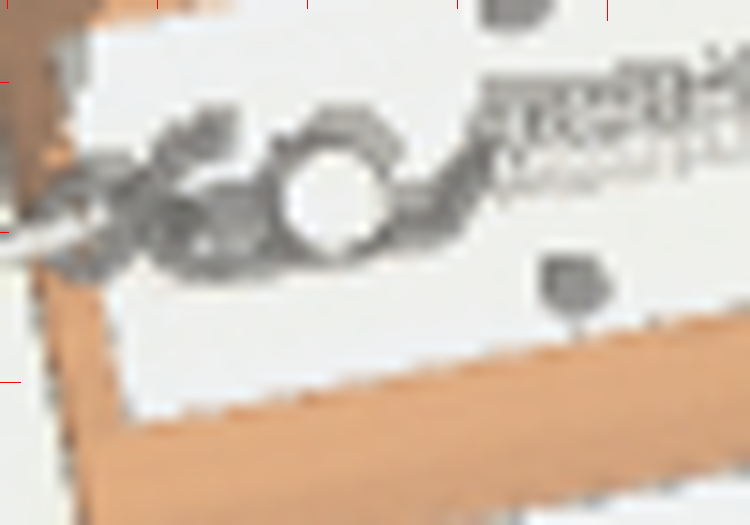

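View pics/s13.png

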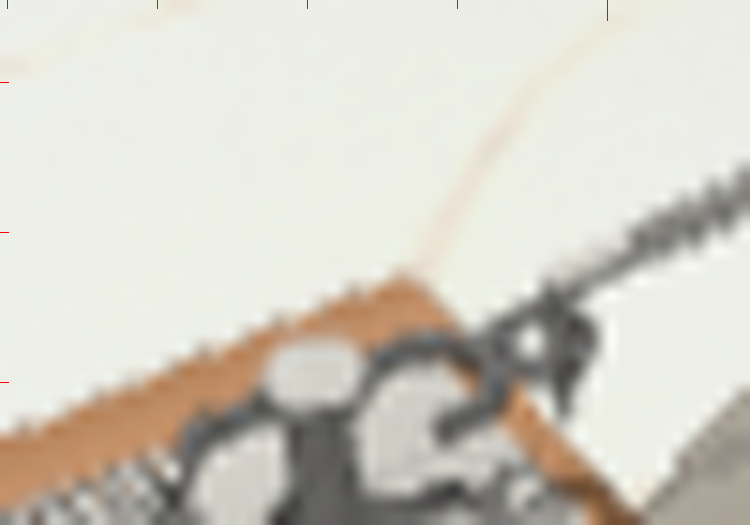

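Call:
{"fn": "carry_out", "kwargs": {
  "steps": [
    {"offset": [0.0015,0.0001,0],"delta_rot": [0,0,0],"gripper": 0.01},
    {"offset": [0.003,0.0003,0],"delta_rot": [0,0,0],"gripper": 0.01},
    {"offset": [0.005,0.0004,0],"delta_rot": [0,0,0],"gripper": 0.01},
    {"offset": [0.007,0.0006,0],"delta_rot": [0,0,0],"gripper": 0.01},
    {"offset": [0.009,0.0008,0],"delta_rot": [0,0,0],"gripper": 0.01},
    {"offset": [0.011,0.0009,0],"delta_rot": [0,0,0],"gripper": 0.01},
    {"offset": [0.0125,0.001,0],"delta_rot": [0,0,0],"gripper": 0.01},
    {"offset": [0.014,0.0012,0],"delta_rot": [0,0,0],"gripper": 0.01},
    {"offset": [0.014,0.0012,0],"delta_rot": [0,0,0],"gripper": 0.01},
    {"offset": [0.014,0.0012,0],"delta_rot": [0,0,0],"gripper": 0.01}
  ]
}}

```text
t: 17.08
tcp_pos: [0.52, 0.0659, 0.0476]
ee_rot: [0.79, -0.614, 0.001, 0.003]
ft_force: [0.5, -12.4, -2.9]
grip_width: 0.019
```

```bash
python3 -c "
from h import *
st();sp()
a=env.snapshot('top');b=env.snapshot('scene')
sp()
cv2.imwrite('pics/top14.png',a[:,:,::-1])
crop(a,'t14',310,225,50,35,15)
crop(b,'s14',210,165,50,35,15)
"
```

```text
t 17.08 tcp [0.52   0.0659 0.0476] yaw -1.3215 zax [-0.003 -0.006 -1.   ] F [  0.48 -12.43  -2.94] M [-4.44 -0.17 -0.25] w 0.019 q [ 0.51 -0.09 -0.41  0.   -1.26 -0.27]
pin unit mm [89.8 -3.9] r 154.8 th -0.026 F unit [-12.3   1.6] -2.9
pin unit mm [89.8 -4. ] r 154.8 th -0.026 F unit [-13.2   1.4] -2.7
```

View pics/t14.png

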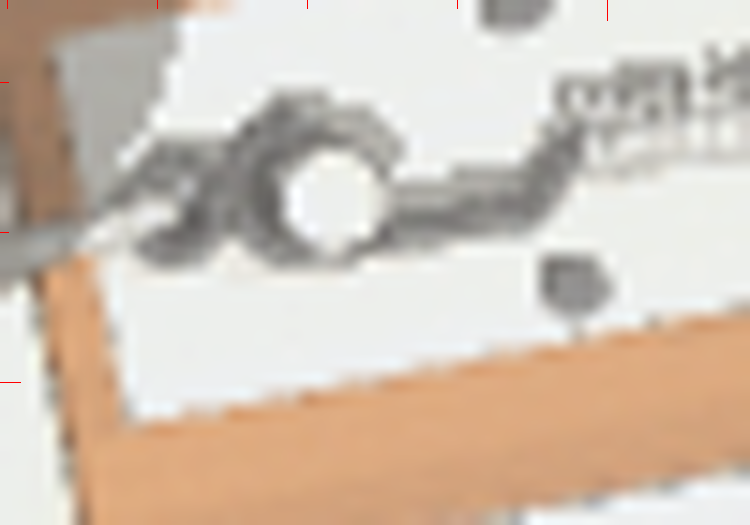

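View pics/s14.png

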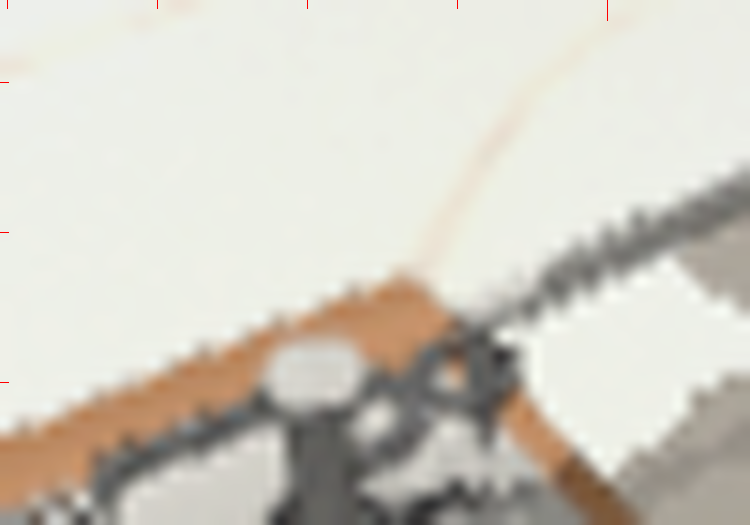

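Call:
{"fn": "carry_out", "kwargs": {
  "steps": [
    {"offset": [0.001,0.0001,0],"delta_rot": [0,0,0],"gripper": 0.01},
    {"offset": [0.002,0.0002,0],"delta_rot": [0,0,0],"gripper": 0.01},
    {"offset": [0.003,0.0004,0],"delta_rot": [0,0,0],"gripper": 0.01},
    {"offset": [0.004,0.0007,0],"delta_rot": [0,0,0],"gripper": 0.01},
    {"offset": [0.005,0.001,0],"delta_rot": [0,0,0],"gripper": 0.01},
    {"offset": [0.0055,0.0012,0],"delta_rot": [0,0,0],"gripper": 0.01},
    {"offset": [0.006,0.0013,0],"delta_rot": [0,0,0],"gripper": 0.01},
    {"offset": [0.006,0.0013,0],"delta_rot": [0,0,0],"gripper": 0.01},
    {"offset": [0.006,0.0013,0],"delta_rot": [0,0,0],"gripper": 0.01},
    {"offset": [0.006,0.0013,0],"delta_rot": [0,0,0],"gripper": 0.01}
  ]
}}

```text
t: 18.02
tcp_pos: [0.5204, 0.0607, 0.0478]
ee_rot: [0.79, -0.614, 0.0, 0.003]
ft_force: [-0.9, -9.1, -2.1]
grip_width: 0.0187
```

```bash
python3 -c "
from h import *
st();sp()
a=env.snapshot('top');b=env.snapshot('scene')
sp()
cv2.imwrite('pics/top15.png',a[:,:,::-1])
crop(a,'t15',310,225,50,35,15)
crop(b,'s15',210,165,50,35,15)
"
```

```text
t 18.02 tcp [0.5204 0.0607 0.0478] yaw -1.3212 zax [-0.003 -0.005 -1.   ] F [-0.93 -9.12 -2.14] M [-3.22  0.11 -0.23] w 0.0187 q [ 0.5  -0.1  -0.41  0.   -1.26 -0.25]
pin unit mm [84.6 -3.5] r 149.7 th -0.023 F unit [-8.8  2.4] -2.1
pin unit mm [84.7 -3.5] r 149.7 th -0.023 F unit [-9.1  2.7] -1.6
```

View pics/t15.png

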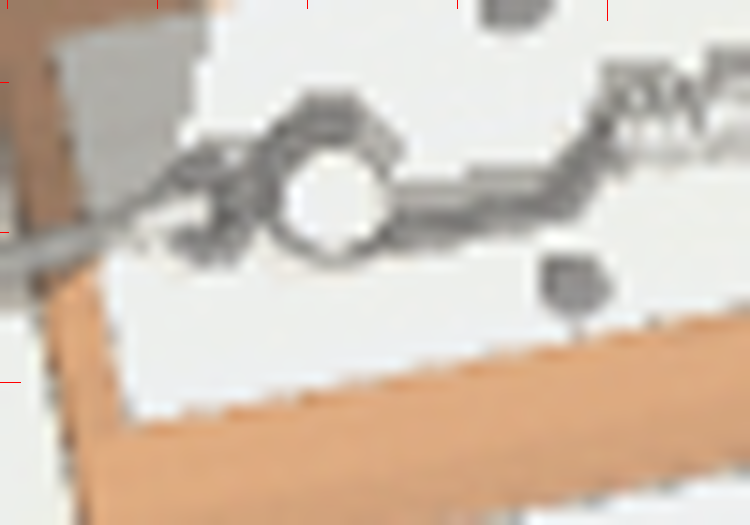

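View pics/s15.png

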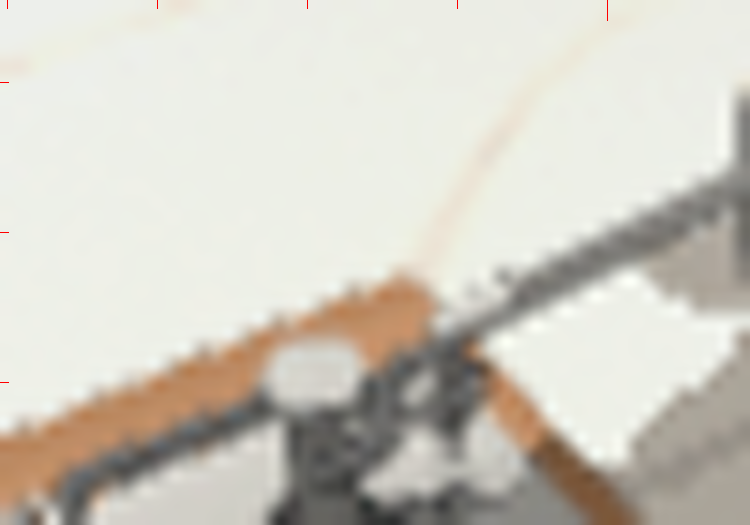

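Call:
{"fn": "carry_out", "kwargs": {
  "steps": [
    {"offset": [0.0005,0.0004,0],"delta_rot": [0,0,0],"gripper": 0.01},
    {"offset": [0.001,0.0008,0],"delta_rot": [0,0,0],"gripper": 0.01},
    {"offset": [0.0015,0.0012,0],"delta_rot": [0,0,0],"gripper": 0.01},
    {"offset": [0.002,0.0016,0],"delta_rot": [0,0,0],"gripper": 0.01},
    {"offset": [0.002,0.0016,0],"delta_rot": [0,0,0],"gripper": 0.01},
    {"offset": [0.002,0.0016,0],"delta_rot": [0,0,0],"gripper": 0.01},
    {"offset": [0.002,0.0016,0],"delta_rot": [0,0,0],"gripper": 0.01},
    {"offset": [0.002,0.0016,0],"delta_rot": [0,0,0],"gripper": 0.01},
    {"offset": [0.002,0.0016,0],"delta_rot": [0,0,0],"gripper": 0.01},
    {"offset": [0.002,0.0016,0],"delta_rot": [0,0,0],"gripper": 0.01}
  ]
}}

```text
t: 18.95
tcp_pos: [0.5196, 0.0594, 0.0479]
ee_rot: [0.79, -0.613, 0.0, 0.002]
ft_force: [-0.3, -5.8, -1.4]
grip_width: 0.019
```

```bash
python3 -c "
from h import *
st();sp()
a=env.snapshot('top');b=env.snapshot('scene')
sp()
crop(a,'t16',310,225,50,35,15)
crop(b,'s16',210,165,50,35,15)
"
```

```text
t 18.95 tcp [0.5196 0.0594 0.0479] yaw -1.3205 zax [-0.002 -0.003 -1.   ] F [-0.29 -5.76 -1.36] M [-2.01  0.01 -0.16] w 0.019 q [ 0.5  -0.1  -0.41  0.   -1.26 -0.25]
pin unit mm [83.5 -2.6] r 148.5 th -0.018 F unit [-5.6  1.2] -1.4
pin unit mm [83.5 -2.6] r 148.5 th -0.018 F unit [-6.   1.1] -3.0
```

View pics/t16.png

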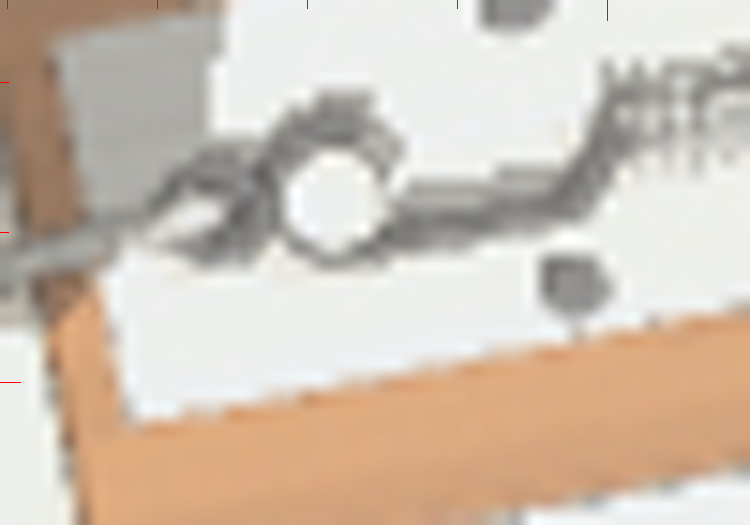

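Call:
{"fn": "carry_out", "kwargs": {
  "steps": [
    {"offset": [0.0005,0.0002,0],"delta_rot": [0,0,0],"gripper": 0.01},
    {"offset": [0.001,0.0004,0],"delta_rot": [0,0,0],"gripper": 0.01},
    {"offset": [0.0015,0.0006,0],"delta_rot": [0,0,0],"gripper": 0.01},
    {"offset": [0.002,0.0007,0],"delta_rot": [0,0,0],"gripper": 0.01},
    {"offset": [0.0025,0.0008,0],"delta_rot": [0,0,0],"gripper": 0.01},
    {"offset": [0.003,0.0008,0],"delta_rot": [0,0,0],"gripper": 0.01},
    {"offset": [0.003,0.0008,0],"delta_rot": [0,0,0],"gripper": 0.01},
    {"offset": [0.003,0.0008,0],"delta_rot": [0,0,0],"gripper": 0.01},
    {"offset": [0.003,0.0008,0],"delta_rot": [0,0,0],"gripper": 0.01},
    {"offset": [0.003,0.0008,0],"delta_rot": [0,0,0],"gripper": 0.01}
  ]
}}

```text
t: 19.88
tcp_pos: [0.5203, 0.0572, 0.0481]
ee_rot: [0.79, -0.613, 0.0, 0.0]
ft_force: [0.9, 0.5, -2.4]
grip_width: 0.0189
```

```bash
python3 -c "
from h import *
st();sp()
a=env.snapshot('top');sp();b=env.snapshot('scene')
sp()
crop(a,'t17',310,225,50,35,15)
crop(b,'s17',210,165,50,35,15)
"
```

```text
t 19.88 tcp [0.5203 0.0572 0.0481] yaw -1.3196 zax [ 0.    -0.001 -1.   ] F [ 0.86  0.52 -2.44] M [ 0.05 -0.03  0.02] w 0.0189 q [ 0.5  -0.1  -0.41  0.   -1.26 -0.24]
pin unit mm [81.2 -3. ] r 146.3 th -0.02 F unit [ 0.4 -0.9] -2.4
pin unit mm [81.2 -2.9] r 146.2 th -0.02 F unit [-0.1  0.2] -2.6
pin unit mm [81.2 -2.9] r 146.2 th -0.02 F unit [ 0.6 -0.3] -2.6
```

View pics/t17.png

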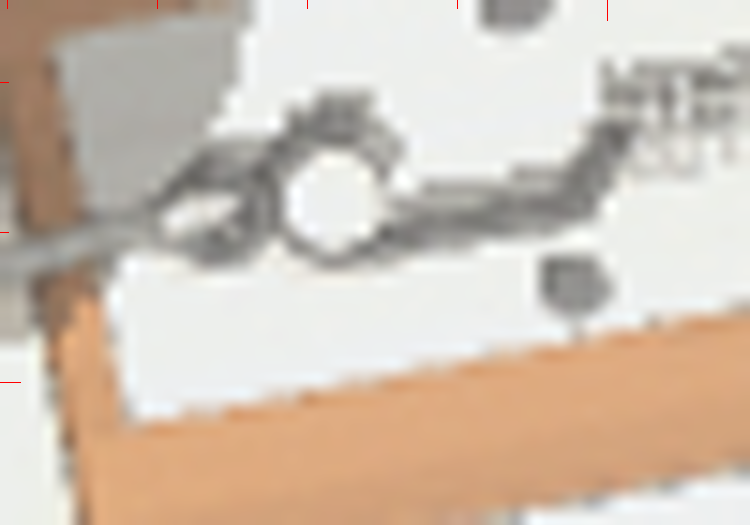

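View pics/s17.png

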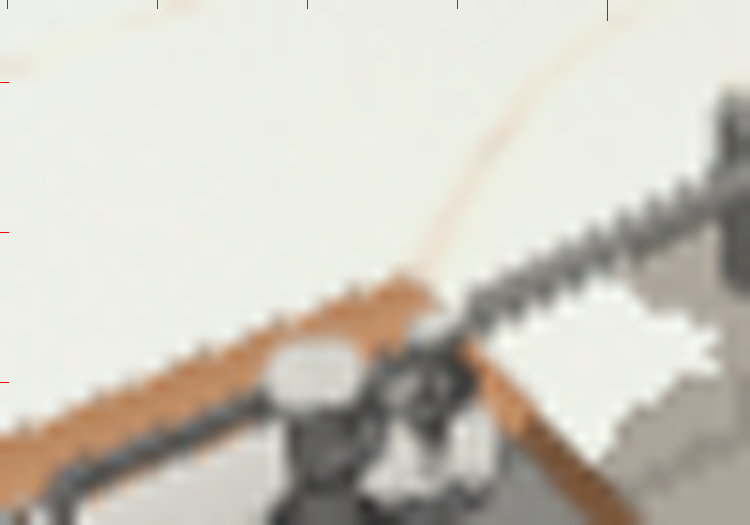

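Call:
{"fn": "carry_out", "kwargs": {
  "steps": [
    {"offset": [0,0,-0.002],"delta_rot": [0,0,0],"gripper": 0.01},
    {"offset": [0,0,-0.004],"delta_rot": [0,0,0],"gripper": 0.01},
    {"offset": [0,0,-0.007],"delta_rot": [0,0,0],"gripper": 0.01},
    {"offset": [0,0,-0.01],"delta_rot": [0,0,0],"gripper": 0.01},
    {"offset": [0,0,-0.013],"delta_rot": [0,0,0],"gripper": 0.01},
    {"offset": [0,0,-0.016],"delta_rot": [0,0,0],"gripper": 0.01},
    {"offset": [0,0,-0.019],"delta_rot": [0,0,0],"gripper": 0.01},
    {"offset": [0,0,-0.024],"delta_rot": [0,0,0],"gripper": 0.01},
    {"offset": [0,0,-0.032],"delta_rot": [0,0,0],"gripper": 0.01},
    {"offset": [0,0,-0.045],"delta_rot": [0,0,0],"gripper": 0.01}
  ]
}}

```text
t: 20.82
tcp_pos: [0.5196, 0.0569, 0.0927]
ee_rot: [0.79, -0.613, -0.0, 0.001]
ft_force: [0.0, -0.7, -3.1]
grip_width: 0.0191
```

```bash
python3 -c "
from h import *
st();plan([.473,.167,.09],-1.72)
a=env.snapshot('top');b=env.snapshot('scene')
crop(a,'t18',310,225,50,35,15)
crop(b,'s18',200,140,70,60,11)
"
```

```text
t 20.82 tcp [0.5196 0.0569 0.0927] yaw -1.3199 zax [-0.002 -0.002 -1.   ] F [ 0.02 -0.71 -3.09] M [0.08 0.03 0.03] w 0.0191 q [ 0.5  -0.13 -0.35  0.   -1.35 -0.24]
off [-0.1182, 0.0178, 0.0026] rot [0.0021, -0.0017, 0.4001]
```

View pics/t18.png

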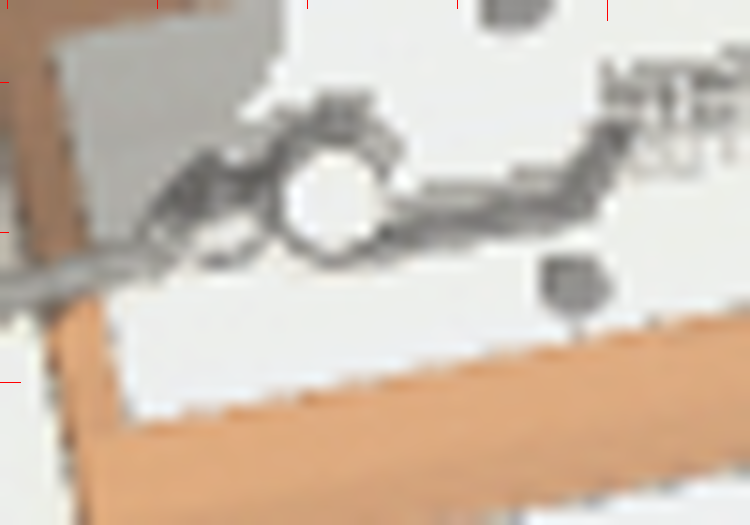

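View pics/s18.png

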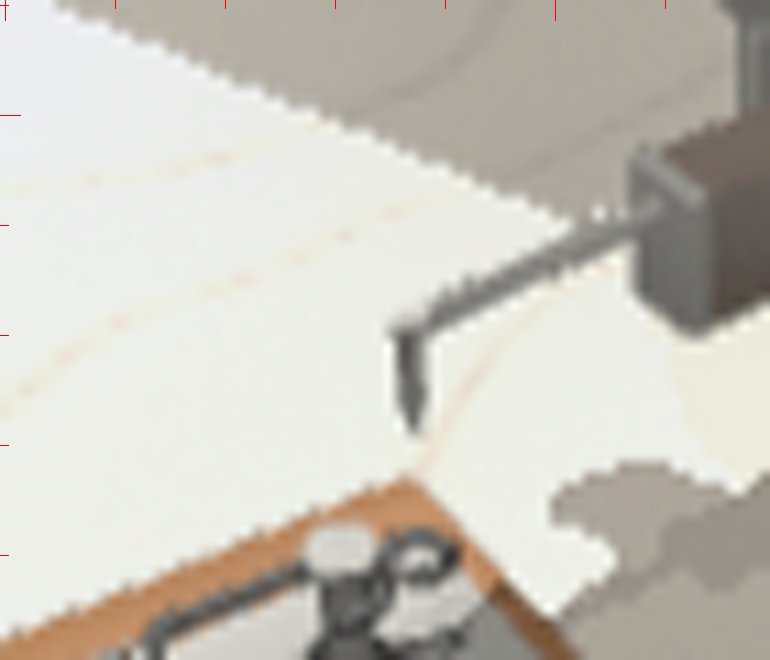

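Call:
{"fn": "carry_out", "kwargs": {
  "steps": [
    {"offset": [-0.01,0.001,-0.01],"delta_rot": [0,0,0],"gripper": 0.01},
    {"offset": [-0.03,0.004,-0.015],"delta_rot": [0,0,0.05],"gripper": 0.01},
    {"offset": [-0.055,0.008,-0.015],"delta_rot": [0.001,-0.001,0.13],"gripper": 0.01},
    {"offset": [-0.08,0.012,-0.01],"delta_rot": [0.002,-0.0017,0.21],"gripper": 0.01},
    {"offset": [-0.1,0.015,0],"delta_rot": [0.0021,-0.0017,0.29],"gripper": 0.01},
    {"offset": [-0.112,0.017,0.0026],"delta_rot": [0.0021,-0.0017,0.35],"gripper": 0.01},
    {"offset": [-0.118,0.018,0.0026],"delta_rot": [0.0021,-0.0017,0.4],"gripper": 0.01},
    {"offset": [-0.118,0.018,0.0026],"delta_rot": [0.0021,-0.0017,0.4],"gripper": 0.01},
    {"offset": [-0.118,0.018,0.0026],"delta_rot": [0.0021,-0.0017,0.4],"gripper": 0.01},
    {"offset": [-0.118,0.018,0.0026],"delta_rot": [0.0021,-0.0017,0.4],"gripper": 0.01}
  ]
}}

```text
t: 21.75
tcp_pos: [0.4735, 0.1669, 0.0905]
ee_rot: [-0.653, 0.757, -0.0, 0.001]
ft_force: [-0.3, 0.3, -3.1]
grip_width: 0.0192
```

```bash
python3 -c "
from h import *
st();plan([.473,.167,.0185],-1.72)
a=env.snapshot('top');b=env.snapshot('scene')
crop(b,'s19',230,80,130,110,6)
"
```

```text
t 21.75 tcp [0.4735 0.1669 0.0905] yaw -1.7183 zax [ 0.002  0.001 -1.   ] F [-0.3   0.32 -3.06] M [ 0.   -0.01  0.01] w 0.0192 q [ 0.74 -0.19 -0.41  0.   -1.35 -0.89]
off [-0.0, 0.0007, 0.072] rot [-0.002, 0.0009, 0.0017]
```

View pics/s19.png

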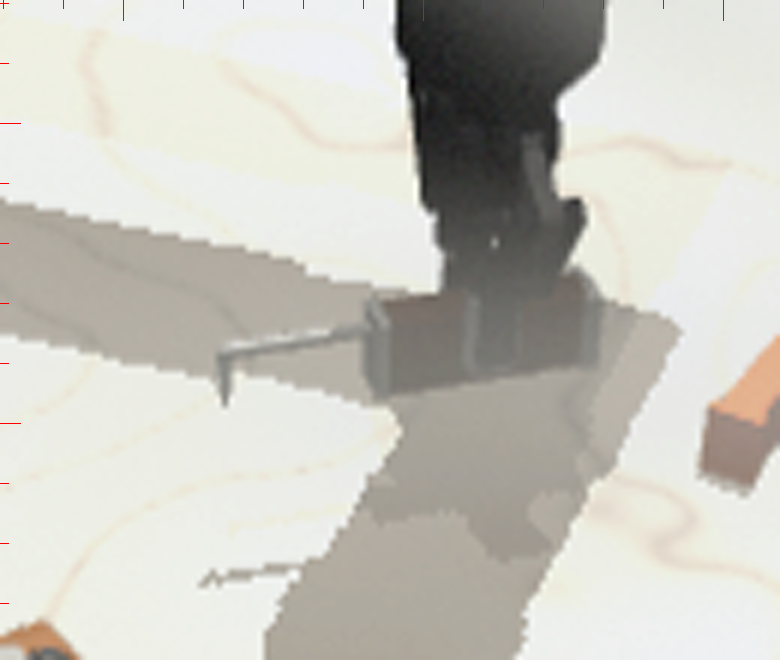

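Call:
{"fn": "carry_out", "kwargs": {
  "steps": [
    {"offset": [0,0,0.01],"delta_rot": [-0.002,0.0009,0],"gripper": 0.01},
    {"offset": [0,0,0.025],"delta_rot": [-0.002,0.0009,0],"gripper": 0.01},
    {"offset": [0,0,0.04],"delta_rot": [-0.002,0.0009,0],"gripper": 0.01},
    {"offset": [0,0,0.052],"delta_rot": [-0.002,0.0009,0],"gripper": 0.01},
    {"offset": [0,0,0.06],"delta_rot": [-0.002,0.0009,0],"gripper": 0.01},
    {"offset": [0,0,0.065],"delta_rot": [-0.002,0.0009,0],"gripper": 0.01},
    {"offset": [0,0,0.068],"delta_rot": [-0.002,0.0009,0],"gripper": 0.01},
    {"offset": [0,0,0.07],"delta_rot": [-0.002,0.0009,0],"gripper": 0.01},
    {"offset": [0,0,0.071],"delta_rot": [-0.002,0.0009,0],"gripper": 0.01},
    {"offset": [0,0,0.071],"delta_rot": [-0.002,0.0009,0],"gripper": 0.01}
  ]
}}

```text
t: 22.68
tcp_pos: [0.474, 0.1672, 0.02]
ee_rot: [-0.653, 0.758, -0.0, 0.0]
ft_force: [0.1, 0.7, -2.8]
grip_width: 0.0192
```

```bash
python3 -c "
from h import *
st()"
```

```text
t 22.68 tcp [0.474  0.1672 0.02  ] yaw -1.7196 zax [ 0.001  0.    -1.   ] F [ 0.15  0.69 -2.75] M [-0.02  0.    0.03] w 0.0192 q [ 0.74 -0.13 -0.5   0.   -1.21 -0.89]
```

Lower gently, up to 3 mm further, checking force.

Call:
{"fn": "carry_out", "kwargs": {
  "steps": [
    {"offset": [0,0,0.0005],"delta_rot": [0,0,0],"gripper": 0.01},
    {"offset": [0,0,0.001],"delta_rot": [0,0,0],"gripper": 0.01},
    {"offset": [0,0,0.0015],"delta_rot": [0,0,0],"gripper": 0.01},
    {"offset": [0,0,0.002],"delta_rot": [0,0,0],"gripper": 0.01},
    {"offset": [0,0,0.0025],"delta_rot": [0,0,0],"gripper": 0.01},
    {"offset": [0,0,0.0025],"delta_rot": [0,0,0],"gripper": 0.01},
    {"offset": [0,0,0.0025],"delta_rot": [0,0,0],"gripper": 0.01},
    {"offset": [0,0,0.0025],"delta_rot": [0,0,0],"gripper": 0.01},
    {"offset": [0,0,0.0025],"delta_rot": [0,0,0],"gripper": 0.01},
    {"offset": [0,0,0.0025],"delta_rot": [0,0,0],"gripper": 0.01}
  ]
}}

```text
t: 23.52
tcp_pos: [0.4745, 0.1673, 0.0198]
ee_rot: [-0.653, 0.758, -0.001, 0.001]
ft_force: [-7.7, -2.2, 13.1]
grip_width: 0.0191
```

```bash
python3 -c "
from h import *
st()
b=env.snapshot('scene')
crop(b,'s20',230,110,130,90,6)
"
```

```text
t 23.52 tcp [0.4745 0.1673 0.0198] yaw -1.7191 zax [ 0.002  0.    -1.   ] F [-7.68 -2.2  13.12] M [-0.58  2.53  0.06] w 0.0191 q [ 0.74 -0.13 -0.5   0.   -1.21 -0.89]
```

View pics/s20.png

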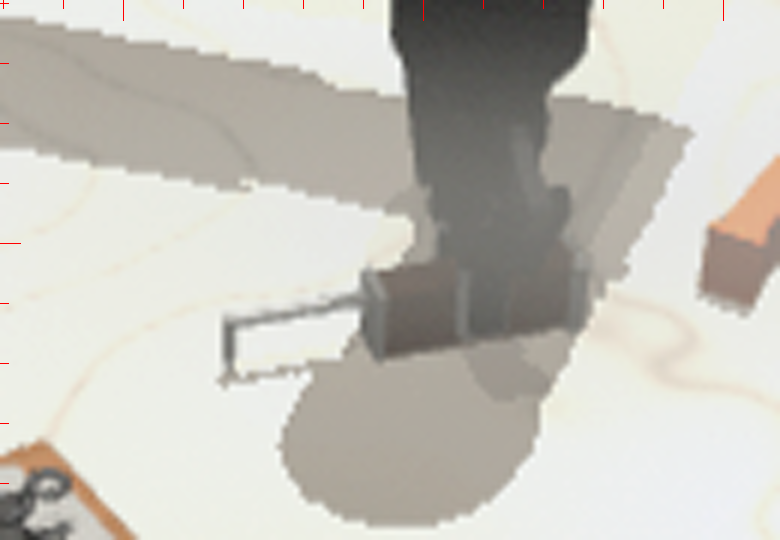

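Call:
{"fn": "carry_out", "kwargs": {
  "steps": [
    {"offset": [0,0,-0.0012],"delta_rot": [0,0,0],"gripper": 0.01},
    {"offset": [0,0,-0.0022],"delta_rot": [0,0,0],"gripper": 0.01},
    {"offset": [0,0,-0.0022],"delta_rot": [0,0,0],"gripper": 0.025},
    {"offset": [0,0,-0.0022],"delta_rot": [0,0,0],"gripper": 0.045},
    {"offset": [0,0,-0.0022],"delta_rot": [0,0,0],"gripper": 0.06},
    {"offset": [0,0,-0.0022],"delta_rot": [0,0,0],"gripper": 0.06},
    {"offset": [0,0,-0.0022],"delta_rot": [0,0,0],"gripper": 0.06},
    {"offset": [0,0,-0.015],"delta_rot": [0,0,0],"gripper": 0.06},
    {"offset": [0,0,-0.04],"delta_rot": [0,0,0],"gripper": 0.06},
    {"offset": [0,0,-0.08],"delta_rot": [0,0,0],"gripper": 0.06}
  ]
}}

```text
t: 24.4
tcp_pos: [0.4714, 0.1658, 0.0937]
ee_rot: [-0.652, 0.758, 0.001, -0.004]
ft_force: [0.2, 0.2, -0.7]
grip_width: 0.0602
```

Call:
{"fn": "carry_out", "kwargs": {
  "steps": [
    {"offset": [0,0,-0.04],"delta_rot": [0,0,0],"gripper": 0.06},
    {"offset": [0,0,-0.08],"delta_rot": [0,0,0],"gripper": 0.06},
    {"offset": [0,0,-0.1],"delta_rot": [0,0,0],"gripper": 0.06},
    {"offset": [0,0,-0.1],"delta_rot": [0,0,0],"gripper": 0.06},
    {"offset": [0,0,-0.1],"delta_rot": [0,0,0],"gripper": 0.06},
    {"offset": [0,0,-0.1],"delta_rot": [0,0,0],"gripper": 0.06},
    {"offset": [0,0,-0.1],"delta_rot": [0,0,0],"gripper": 0.06},
    {"offset": [0,0,-0.1],"delta_rot": [0,0,0],"gripper": 0.06},
    {"offset": [0,0,-0.1],"delta_rot": [0,0,0],"gripper": 0.06},
    {"offset": [0,0,-0.1],"delta_rot": [0,0,0],"gripper": 0.06}
  ]
}}

```text
t: 25.23
tcp_pos: [0.4735, 0.1668, 0.1962]
ee_rot: [-0.653, 0.758, 0.0, -0.001]
ft_force: [0.0, 0.4, 0.6]
grip_width: 0.0598
```

```bash
python3 -c "
from h import *
st()
b=env.snapshot('scene');a=env.snapshot('top')
crop(b,'s21',110,110,250,180,3)
crop(a,'t21',310,225,50,35,15)
"
```

```text
t 25.23 tcp [0.4735 0.1668 0.1962] yaw -1.7198 zax [-0.001 -0.001 -1.   ] F [0.03 0.38 0.62] M [-0.   -0.01 -0.01] w 0.0598 q [ 0.74 -0.22 -0.25 -0.   -1.55 -0.89]
```

View pics/s21.png

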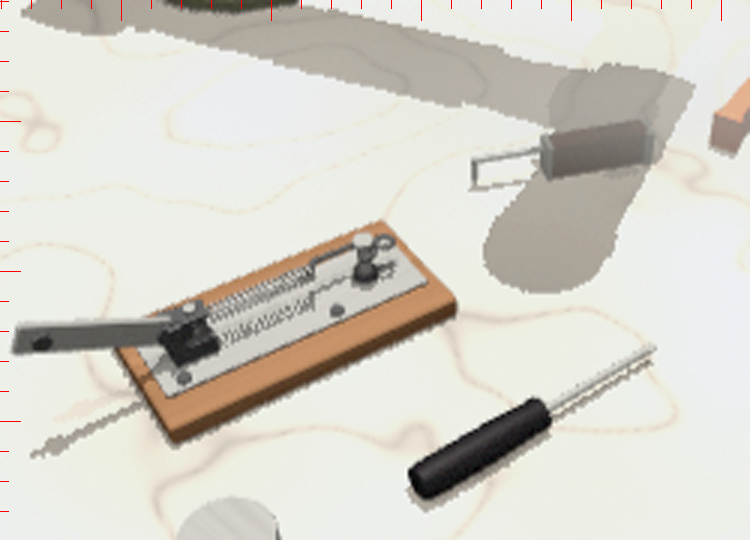

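View pics/t21.png

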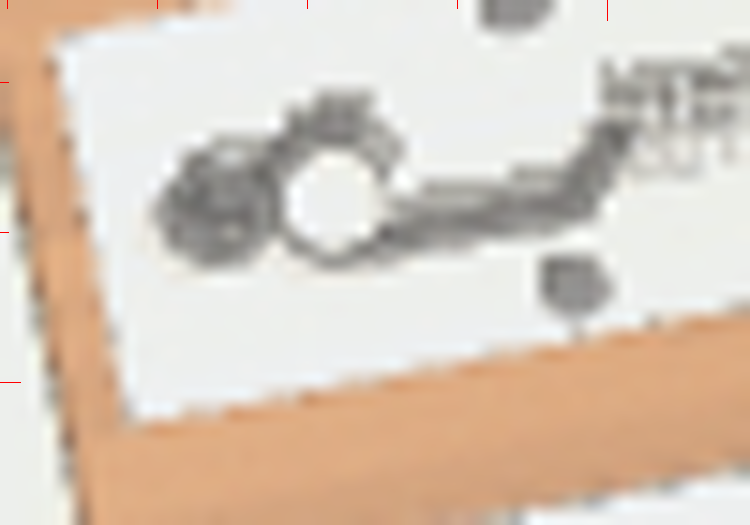

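The spring is stretched and held on the post, and the puller lies flat on the counter, clear of the board. I'm handing the job in.

```bash
python3 -c "
from plant import env
print(env.finish_job())"
```

```text
the job is handed in; nothing more can be done
None
```

The spring is hooked on the anchor post, and the puller is back on the bare counter near where it first lay. I handed the job in at about 25 s; it gives no verdict.

**What I did:**
- **Draw-out:** I put the puller's pin through the pull eye and drew the spring out to about 53 mm, pulling with about 16 N.
- **Hooking:** I swung it sideways until its shank touched the post, at about 1.5 N of side force. Then I eased it back until the hook held and the puller was slack.
- **Putting down:** I lifted the pin straight out, laid the puller flat and opened the gripper.

**Last checks:**
- **Slack before lifting:** With the pin still in the eye, the horizontal force was 1 N or less, within sensor noise.
- **Hook:** The final pictures show the hook still round the post with the spring stretched. I put its draw-out at about 32 mm, worked out from the arm's position rather than read directly. The allowed range is 28 to 52 mm.
- **Puller and bystanders:** The puller looks flat and clear of the board. The screwdriver looks untouched in the last picture. The jar is only partly in that picture and the ramekin is outside it, but the arm never worked near either.

**What disagreed:**
- **Cameras:** The two cameras differed by 2–3 mm in x, so I lined the pin up by comparing it with the eye in both pictures.
- **Side contact:** The shank met the post about 2 mm later than I had calculated, which fits that same error.
- **Setting down:** Putting the puller down pressed it on the counter with about 15 N, which I eased off before opening the gripper.

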